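# Square the copper blanks and hold the feeder gate half open

### The job

Tap the stack of four copper blanks in the feeder until their edges line up and all of them lie flush against the end lip and the side fence. Then slide the feeder's sprung gate to half of its travel (pointer on the thick middle line), without running it to its end stop, and finish while holding it there in the fingers, the stack still square. Leave the tools and other things on the bench where they are.

Things in the scene. Friction and masses are not known exactly. Their poses are not given: they have to be found in the camera images.
- feeder: grey blank feeder fixed to the bench. Origin: on the bench, straight under the centre of the stack once it is squared. Its x axis points from the stack to the gate, y to the side fence, z up. Base slab 8 mm high, x -30 to 120 mm, y -75 to 140 mm
- deck (a point): centre of the squared stack's underside on the steel deck, 30 mm above the bench. Deck in the feeder's axes: x -28 to 40, y -20 to 30 mm; squared blanks overhang it by 12 mm at -x and 10 mm at -y, so a finger can reach below them there
- lip (a point): top edge of the end lip's face (feeder plane x = 40 mm), at y = 0, 52 mm above the bench, 6 mm above the stack; lip 8 mm thick
- fence (a point): top edge of the side fence's face (feeder plane y = 30 mm), at x = 0, 52 mm above the bench; fence 8 mm thick
- half_line (a point): thick dark line across the top of the gate frame, marking half travel, between thin lines for shut and fully open. The frame is an upright wall, feeder x 83 to 97, y -75 to 140 mm, top 88 mm above the bench; the gate runs on its -x face at x = 77 mm
- gate (a joint): sprung sliding gate of the feeder, a 74 mm wide metal plate in front of the feed mouth: slide in m, 0 shut, grows along the feeder's +y, 0.080 fully open at the end stop, half travel 0.040. A spring pulls it shut: 3 N when shut, about 8 N at half, about 13 N fully open; let go, it shuts
- gate_post (a point): the gate's handle: upright round steel post, 16 mm thick, standing free from 91 to 135 mm above the bench, over the gate's middle; the point is on its axis 115 mm above the bench and moves with the gate. A pointer at its foot runs over the three lines
- blank0_mid (a point): copper blank 1 of the stack of four, counted from below: flat plate 80 (x) x 60 (y) x 4 mm, about 170 g, loose on the deck or on the blank below it. Point: its centre, half-way through; centre height 32 mm. Squared, it lies straight above the feeder's origin with axes along the feeder's
- blank1_mid (a point): copper blank 2 of the stack of four, counted from below: flat plate 80 (x) x 60 (y) x 4 mm, about 170 g, loose on the deck or on the blank below it. Point: its centre, half-way through; centre height 36 mm. Squared, it lies straight above the feeder's origin with axes along the feeder's
- blank2_mid (a point): copper blank 3 of the stack of four, counted from below: flat plate 80 (x) x 60 (y) x 4 mm, about 170 g, loose on the deck or on the blank below it. Point: its centre, half-way through; centre height 40 mm. Squared, it lies straight above the feeder's origin with axes along the feeder's
- blank3_mid (a point): copper blank 4 of the stack of four, counted from below: flat plate 80 (x) x 60 (y) x 4 mm, about 170 g, loose on the deck or on the blank below it. Point: its centre, half-way through; centre height 44 mm. Squared, it lies straight above the feeder's origin with axes along the feeder's
- punch: steel chasing punch, a round bar 12 mm thick and 105 mm long, lying on the bench on the feeder's right (-y) side; bystander; origin on the bench under its middle
- tin: small round lidded steel tin, 56 mm wide, 35 mm high, standing on the base slab of the feeder left (+y) of the side fence; bystander; origin at its underside
- hammer: hammer with a wooden handle, lying on the right; bystander
- tray: round copper tray, 240 mm across, 18 mm high, lying on the left; bystander; origin at the centre of its underside
- bowl: dark steel bowl, 120 mm wide, 60 mm high, at the back right; bystander
- brush: bench brush lying on the left near the robot; bystander
- offcut: wooden block, 90 x 60 x 30 mm, at the back left; bystander

How it is judged:
By the outcome, as a careful person would: the job done as asked, in the order asked, and still so for the second after the job is handed in, while the arm keeps its last pose, push and grip.
It also fails if it takes over 72 s, if anything falls off the work surface, if the arm or the gripper's body presses on something with over 40 N, if the wrist force passes 120 N, or if a joint passes its speed limit or range.

### The arm

A 7-joint arm with a two-finger parallel gripper is mounted at the origin on the work surface. World frame = base frame: x ahead of the robot, y to its left, z up, the work surface at z = 0. Lengths are in m, angles in rad, forces in N, time in s.
With the tool pointing down it reaches from about 0.425 to 0.925 m from the base axis. Payload 6.8 kg.
Tool frame: the origin (TCP) lies at the very end of the fingers, on their centre line; the grasp point (between the pads) lies 19 mm behind it; z points along the fingers, y is the direction in which the jaws open and shut (so a half turn about z gives the same grasp; the last joint's range is limited). The gripper opens to 85 mm and grips with 20 to 120 N. Pads are 22 mm wide; open, the fingers measure 114 mm over their backs; the gripper's body (76 mm by 85 mm) begins 54 mm behind the grasp point. The pads swing forward as they close: fully open they stand 13 mm farther back than shut.
Start: joints at [1.092, 0.477, 0.022, 1.555, -0.011, 1.109, -0.083], TCP at [0.245, -0.629, 0.231] pointing down, gripper open.
Joint ranges: [-2.96, 2.96], [-0.34, 2.1], [-1.41, 1.46], [0.24, 2.44], [-1.37, 4.51], [0.17, 1.92], [-2.96, 2.96]. Speed limits (rad/s): [2.39, 2.39, 3.14, 3.14, 3.14, 3.14, 3.14].

### API

Orientations are given as a rotation vector (axis times angle).
In Python, from bench import monitor, viewer, job gives the robot as it stands. The module is installed in compiled form; this text tells all that it offers.
- The arm moves only by the tool drive_tool, never from a script. Its argument "commands" is a list of rows, each an object with "linear": the shift along the tool's x, y, z in m, a list of three; "dr": the turn, a rotation vector about the tool's x, y, z in degrees, a list of three; "jaw": the closure, from 0 (fully open) to 1 (shut). A call has 1 to 8 rows; each row shifts and turns the pose as measured when the row begins, along the tool's axes as they then stand; what a row does not reach is not made up. A row lasts 1/8 s, in which the tool goes at most 62.5 mm and 10.7 degrees, less where a joint would pass 70% of its speed; a pose out of reach is approached as far as the arm can. A call is refused whole if a number of a shift passes 0.0625 or a number of a turn 10.7, either way. A call with a gripper value outside its range is refused whole. The fingers move at their own pace and stop on an object; "force" is the grip in N (left out, the last holds). Time passes only in rows, so rows that do not move let the fingers close. It gives the time, the measured TCP pose, the force and the opening at its end, in the units of the state.
- monitor.get_obs(): the state, without advancing time (a new reading comes with each control period).
- viewer.grab_frame(name): name is "side" or "top"; returns the picture (400x640x3 uint8, red, green, blue); there is no depth.
- viewer.calibration(name): a dict with "K" (3x3 intrinsics, pixels), "R" (3x3) and "t" (3): a world point X has camera coordinates R X + t. Camera axes: x right, y down, z forward; pixel columns grow to the right and rows downward; lengths in m; the calibration is good to about 2 mm. A picture is of the moment at which its call begins. calibration takes no time and is no camera call.
- job.hand_in(): hands the job in, once; it reports no verdict.
The state is a dict: "clock": time; "joints": joint angles; "qvel": joint speeds; "tau": joint torques, N m; "tcp_pos": TCP position; "orientation": TCP orientation; "contact_force": force on the tool from outside, world axes, zero at the start; "moment": the same for the moment, N m; "grip_width": finger opening in m.
Only numpy, scipy, OpenCV 4.12 (cv2) and the standard library are available. Lean on these libraries where they do the work, as an engineer would, in place of code of your own. Each camera call takes 0.05 s, during which the arm holds its last target.

## Working session

There is one attempt and no reset: what is moved stays moved. The work goes in short steps, Python scripts to look and compute and a tool call to move; the robot and the scene stay as the last step left them, time stands still between calls to the robot, and variables do not carry over. Pictures are saved under pics/ and viewed, and the job is handed in when it is done.

Besides the shell and the picture viewer there is one more tool, called after "Request:" as name([rows], argument=value, ...), one row to a line, values as JSON. drive_tool: Moves the arm, as the interface text tells. Its arguments: {"type":"object","properties":{"commands":{"type":"array"},"force":{"type":"number"}},"required":["commands"]}

```bash
mkdir -p pics; python3 - <<'E'
from bench import monitor, viewer, job
import cv2
o=monitor.get_obs()
print(o)
for n in("side","top"):
    im=viewer.grab_frame(n); cv2.imwrite(f"pics/{n}0.png",im[:,:,::-1])
    c=viewer.calibration(n); print(n,c)
E
```

```text
{'clock': 0.0, 'joints': array([ 1.0918818 ,  0.47781585,  0.02233451,  1.5564463 , -0.01149431,
        1.10929608, -0.08309668]), 'qvel': array([ 0.00099192,  0.000298  ,  0.00058578,  0.00056831, -0.00147723,
        0.0001445 , -0.00131124]), 'tau': array([ 1.49432581e-04, -5.96441245e+01,  1.60819151e+00, -2.81189328e+01,
        1.25406639e-02,  9.42642539e-03, -3.54675785e-05]), 'tcp_pos': array([ 0.24437695, -0.62857697,  0.23031724]), 'orientation': array([-3.08599581e+00, -5.78865067e-01,  7.46009178e-04]), 'contact_force': array([-0.18490797, -0.43220204, -0.00883714]), 'moment': array([0.01308218, 0.02868831, 0.0488726 ]), 'grip_width': 0.08515138213035088}
side {'K': array([[377.83383543,   0.        , 329.26093495],
       [  0.        , 377.83383543, 200.41963348],
       [  0.        ,   0.        ,   1.        ]]), 'R': array([[-0.99574881, -0.09198792,  0.00474752],
       [-0.05916754,  0.59927218, -0.79835585],
       [ 0.07059404, -0.79524278, -0.60216725]]), 't': array([0.47203482, 0.11034199, 1.11411947])}
top {'K': array([[438.41564051,   0.        , 320.41354814],
       [  0.        , 438.41564051, 202.23864983],
       [  0.        ,   0.        ,   1.        ]]), 'R': array([[ 0.01255115, -0.99973626,  0.01923206],
       [-0.98835962, -0.0153201 , -0.15136232],
       [ 0.15161703, -0.01710842, -0.98829124]]), 't': array([-0.00190729,  0.51577182,  1.37952871])}
```

View pics/side0.png

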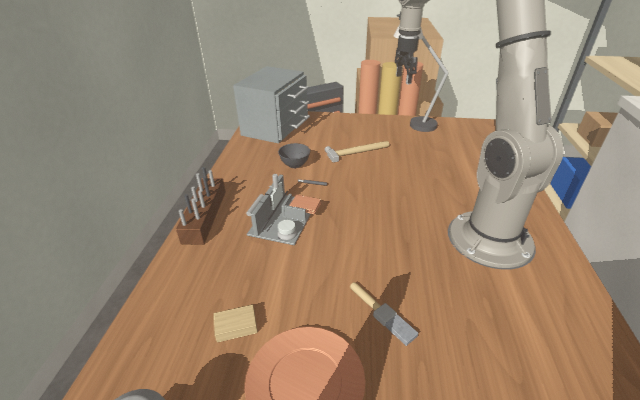

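View pics/top0.png

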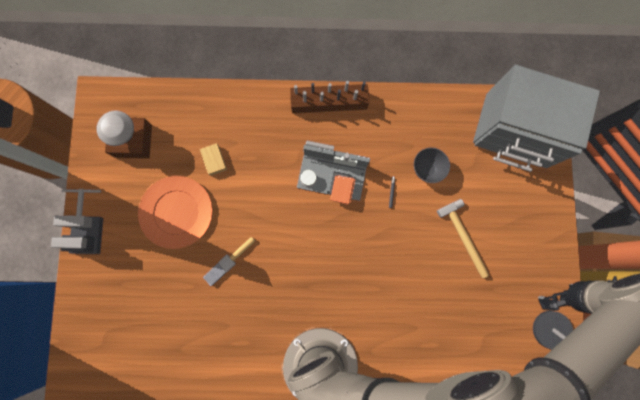

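The side view shows the feeder around (280,215), with the white tin at (286,229) and copper at (305,205). The top view shows the feeder around (333,172), the copper stack at (342,188) and the tin at (308,178). I'll enlarge both.

```bash
python3 - <<'E'
import cv2
a=cv2.imread("pics/side0.png")[165:250,235:335]; b=cv2.imread("pics/top0.png")[130:220,285:405]
cv2.imwrite("pics/side0c.png",cv2.resize(a,None,fx=7,fy=7,interpolation=cv2.INTER_CUBIC))
cv2.imwrite("pics/top0c.png",cv2.resize(b,None,fx=6.5,fy=6.5,interpolation=cv2.INTER_CUBIC))
E
```

```text
(no output)
```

View pics/side0c.png

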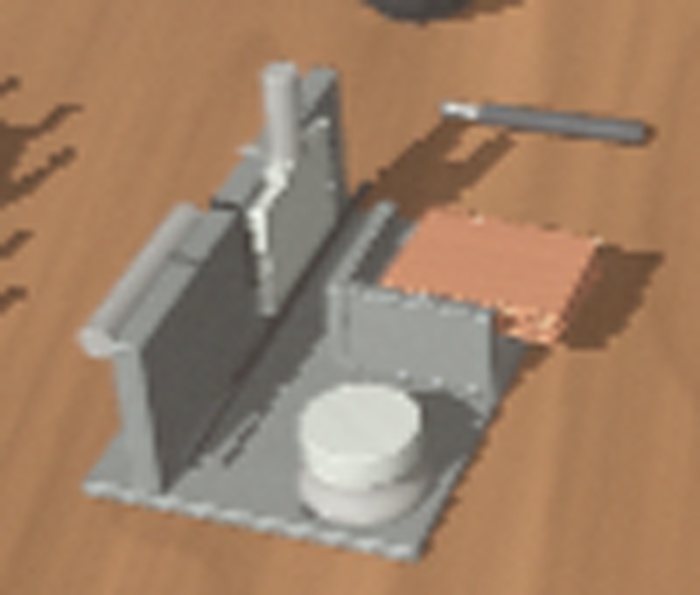

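View pics/top0c.png

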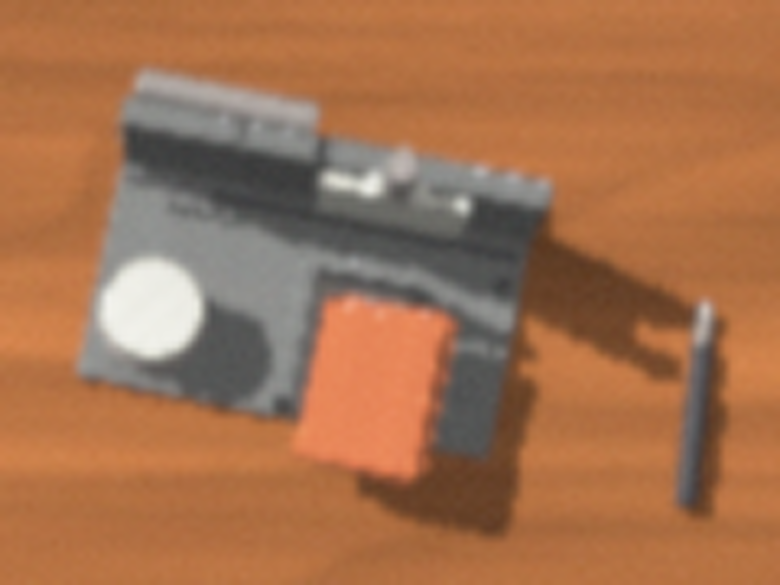

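```bash
cat > h.py <<'E'
import numpy as np
from bench import monitor, viewer, job
C={n:viewer.calibration(n) for n in("side","top")}
def ray(n,u,v):
    c=C[n]; d=c["R"].T@np.linalg.solve(c["K"],[u,v,1.]); return -c["R"].T@c["t"],d
def plane(n,u,v,z):
    o,d=ray(n,u,v); return o+d*(z-o[2])/d[2]
def proj(n,X):
    c=C[n]; p=c["K"]@(c["R"]@np.array(X)+c["t"]); return p[:2]/p[2]
def tri(a,b):
    (o1,d1),(o2,d2)=ray("side",*a),ray("top",*b)
    s=np.linalg.lstsq(np.c_[d1,-d2],o2-o1,rcond=None)[0]
    p,q=o1+s[0]*d1,o2+s[1]*d2; return (p+q)/2,np.linalg.norm(p-q)
E
cat > m.py <<'E'
from h import *
S=lambda x,y:("side",235+(x+.5)/7-.5,165+(y+.5)/7-.5)
T=lambda x,y:("top",285+(x+.5)/6.5-.5,130+(y+.5)/6.5-.5)
pts=[("A t",T(80,375),(-30,140,8)),("B t",T(490,457),(-30,-75,8)),("C t",T(551,183),(97,-75,88)),
("A s",S(418,548),(-30,140,8)),("D s",S(88,483),(120,140,8)),("frame s",S(140,350),(83,140,88)),("frame s2",S(337,72),(97,-75,88))]
P=[];Q=[]
for n,p,m in pts:
    X=plane(*p,m[2]/1000); P.append(X[:2]);Q.append(np.array(m[:2])/1000)
P=np.array(P);Q=np.array(Q)
a,b=Q-Q.mean(0),P-P.mean(0)
th=np.arctan2((a[:,0]*b[:,1]-a[:,1]*b[:,0]).sum(),(a*b).sum())
R=np.array([[np.cos(th),-np.sin(th)],[np.sin(th),np.cos(th)]]);t=P.mean(0)-R@Q.mean(0)
print("yaw",np.degrees(th),"t",t)
for (n,_,_),p,q in zip(pts,P,Q): print(n,p.round(4),"fit err mm",((p-R@q-t)*1e3).round(1))
X,e=tri(S(281,72)[1:],T(403,153)[1:]); print("post top",X,e*1e3,"feeder",R.T@(X[:2]-t))
for n,p in (("TL",T(333,300)),("TR",T(457,318)),("BR",T(422,478)),("BL",T(293,452)),("s a",S(427,207)),("s b",S(600,240)),("s c",S(565,340))):
    X=plane(*p,.046);print(n,(1e3*(R.T@(X[:2]-t))).round(1))
for n,p,z in (("tin",T(151,308),.043),("tin s",S(360,422),.043)):
    X=plane(*p,z);print(n,X,(1e3*(R.T@(X[:2]-t))).round(1))
# frame rail
for n,p,z in (("rail",S(190,210),.088),("rail",S(100,340),.088),("railT",T(318,105),.088),("railT",T(140,72),.088)):
    X=plane(*p,z);print(n,(1e3*(R.T@(X[:2]-t))).round(1))
E
python3 m.py
```

```text
yaw -10.940546145302486 t [ 0.5690686  -0.05594306]
A t [0.5696 0.0836] fit err mm [ 3.5 -3.6]
B t [ 0.5305 -0.1263] fit err mm [ 5.1 -2.4]
C t [ 0.6539 -0.1477] fit err mm [3.8 0.3]
A s [0.5668 0.0852] fit err mm [ 0.6 -2. ]
D s [0.7113 0.0596] fit err mm [-2.1  0.9]
frame s [0.6781 0.0661] fit err mm [1.  0.3]
frame s2 [ 0.6383 -0.1415] fit err mm [-11.8   6.5]
post top [ 0.65063752 -0.07187983  0.13361389] 9.070321475088937 feeder [ 0.08311102 -0.00016612]
TL [30.7 18.6]
TR [ 34.5 -44. ]
BR [-48.6 -42.4]
BL [-48.9  22.8]
s a [ 29.8 -37. ]
s b [-53.3 -35.5]
s c [-60.2  36.9]
tin [0.59776021 0.04746132 0.043     ] [  8.5 107. ]
tin s [0.59509224 0.04963648 0.043     ] [  5.5 108.6]
rail [104.2  47.6]
rail [102.  139.3]
railT [115.6  45.4]
railT [113.8 134.3]
```

```bash
sed -i 's/,("frame s2",S(337,72),(97,-75,88))//' m.py; python3 m.py; python3 - <<'E'
from h import *
from scipy.spatial.transform import Rotation as r
o=monitor.get_obs();print(r.from_rotvec(o['orientation']).as_matrix().round(3))
E
```

```text
yaw -9.902836730424122 t [ 0.57213105 -0.05787958]
A t [0.5696 0.0836] fit err mm [ 3.  -1.6]
B t [ 0.5305 -0.1263] fit err mm [0.8 0.3]
C t [ 0.6539 -0.1477] fit err mm [-0.9  0.8]
A s [0.5668 0.0852] fit err mm [0.1 0. ]
D s [0.7113 0.0596] fit err mm [-3.1  0.2]
frame s [0.6781 0.0661] fit err mm [0.1 0.3]
post top [ 0.65063752 -0.07187983  0.13361389] 9.070321475088937 feeder [ 0.07974451 -0.00029028]
TL [27.7 19.4]
TR [ 30.3 -43.3]
BR [-52.7 -40.2]
BL [-51.8  25.1]
s a [ 25.8 -36.1]
s b [-57.3 -33.1]
s c [-62.8  39.3]
tin [0.59776021 0.04746132 0.043     ] [  7.1 108.2]
tin s [0.59509224 0.04963648 0.043     ] [  4.1 109.9]
rail [101.7  47.1]
rail [101.1 138.8]
railT [113.1  44.7]
railT [112.9 133.6]
[[ 0.932  0.362 -0.001]
 [ 0.362 -0.932  0.001]
 [-0.    -0.002 -1.   ]]
```

Request:
drive_tool([
  {"linear": [0, 0, 0], "dr": [0, 0, 10.5], "jaw": 0.75},
  {"linear": [0, 0, 0], "dr": [0, 0, 10.5], "jaw": 0.75},
  {"linear": [0, 0, 0], "dr": [0, 0, 10.4], "jaw": 0.75},
  {"linear": [0, 0, 0], "dr": [0, 0, 0], "jaw": 0.75},
], force=40)

```text
clock: 0.6
tcp_pos: [0.2437, -0.6273, 0.228]
orientation: [-3.122, 0.301, 0.005]
contact_force: [-0.6, 0.7, -0.4]
grip_width: 0.0216
```

```bash
cat > st.py <<'E'
from h import *
from scipy.spatial.transform import Rotation as r
YAW=-10.2; O=np.array([.571,-.057])
def st():
    o=monitor.get_obs(); M=r.from_rotvec(o['orientation']).as_matrix()
    c,s=np.cos(np.radians(YAW)),np.sin(np.radians(YAW)); Rf=np.array([[c,-s],[s,c]])
    print("t",round(o['clock'],2),"tcp",o['tcp_pos'].round(4),"yaw",round(np.degrees(np.arctan2(M[1,0],M[0,0])),2),"tilt",M[2,:2].round(4),"feeder mm",(1e3*(Rf.T@(o['tcp_pos'][:2]-O))).round(1),"F feeder",(Rf.T@o['contact_force'][:2]).round(2),o['contact_force'][2].round(2),"grip",o['grip_width'].round(4))
    return o,M
if __name__=="__main__":
    o,M=st()
    g=np.array([*(O+np.array([[np.cos(np.radians(YAW)),-np.sin(np.radians(YAW))],[np.sin(np.radians(YAW)),np.cos(np.radians(YAW))]])@[-.095,-.01]),.15])
    print("to pre-push, tool axes",(M.T@(g-o['tcp_pos'])).round(4))
E
python3 st.py
```

```text
Traceback (most recent call last):
  File "st.py", line 10, in <module>
    o,M=st()
        ~~^^
  File "st.py", line 7, in st
    print("t",round(o['clock'],2),"tcp",o['tcp_pos'].round(4),"yaw",round(np.degrees(np.arctan2(M[1,0],M[0,0])),2),"tilt",M[2,:2].round(4),"feeder mm",(1e3*(Rf.T@(o['tcp_pos'][:2]-O))).round(1),"F feeder",(Rf.T@o['contact_force'][:2]).round(2),o['contact_force'][2].round(2),"grip",o['grip_width'].round(4))
                                                                                                                                                                                                                                                                                          ^^^^^^^^^^^^^^^^^^^^^
AttributeError: 'float' object has no attribute 'round'
```

```bash
sed -i "s/o\['grip_width'\].round(4)/round(float(o['grip_width']),4)/" st.py; python3 st.py
```

```text
t 0.6 tcp [ 0.2437 -0.6273  0.228 ] yaw -11.0 tilt [-0.0036 -0.005 ] feeder mm [-221.1 -619.2] F feeder [-0.74  0.55] -0.41 grip 0.0216
to pre-push, tool axes [ 0.1178 -0.6106  0.0807]
```

Request:
drive_tool([
  {"linear": [0.015, -0.06, 0], "dr": [0, 0, -0.8], "jaw": 0.75},
  {"linear": [0.015, -0.06, 0], "dr": [0, 0, 0], "jaw": 0.75},
  {"linear": [0.015, -0.06, 0], "dr": [0, 0, 0], "jaw": 0.75},
  {"linear": [0.015, -0.06, 0], "dr": [0, 0, 0], "jaw": 0.75},
  {"linear": [0.015, -0.06, 0], "dr": [0, 0, 0], "jaw": 0.75},
  {"linear": [0.015, -0.06, 0], "dr": [0, 0, 0], "jaw": 0.75},
  {"linear": [0.015, -0.06, 0], "dr": [0, 0, 0], "jaw": 0.75},
  {"linear": [0.015, -0.06, 0], "dr": [0, 0, 0], "jaw": 0.75},
])

```text
clock: 1.6
tcp_pos: [0.4412, -0.1715, 0.2281]
orientation: [-3.132, 0.235, 0.005]
contact_force: [1.6, -0.2, 0.8]
grip_width: 0.0218
```

```bash
python3 st.py
```

```text
t 1.6 tcp [ 0.4412 -0.1715  0.2281] yaw -8.59 tilt [-0.0033 -0.0007] feeder mm [-107.5 -135.6] F feeder [1.65 0.1 ] 0.81 grip 0.0218
to pre-push, tool axes [ 0.0163 -0.1252  0.0781]
```

Request:
drive_tool([
  {"linear": [0.01, -0.05, 0.0], "dr": [0, 0, 0], "jaw": 0.75},
  {"linear": [0.006, -0.05, 0.01], "dr": [0, 0, 1.6], "jaw": 0.75},
  {"linear": [0, -0.02, 0.03], "dr": [0, 0, 0], "jaw": 0.75},
  {"linear": [0, 0, 0.03], "dr": [0, 0, 0], "jaw": 0.75},
  {"linear": [0, 0, 0], "dr": [0, 0, 0], "jaw": 0.75},
  {"linear": [0, 0, 0], "dr": [0, 0, 0], "jaw": 0.75},
])

```text
clock: 2.35
tcp_pos: [0.4784, -0.0451, 0.1588]
orientation: [-3.131, 0.227, -0.003]
contact_force: [0.2, -0.2, 0.9]
grip_width: 0.0215
```

```bash
python3 st.py; python3 - <<'E'
from h import *
import cv2
for n,(x,y,w,h) in {"side":(235,145,110,105),"top":(275,130,130,100)}.items():
    im=viewer.grab_frame(n)[y:y+h,x:x+w,::-1]; cv2.imwrite(f"pics/{n}1.png",cv2.resize(im,None,fx=5.5,fy=5.5,interpolation=cv2.INTER_CUBIC))
E
```

```text
t 2.35 tcp [ 0.4784 -0.0451  0.1588] yaw -8.3 tilt [ 0.002  -0.0021] feeder mm [-93.2  -4.6] F feeder [ 0.22 -0.17] 0.86 grip 0.0215
to pre-push, tool axes [-0.002   0.0053  0.0088]
```

View pics/side1.png

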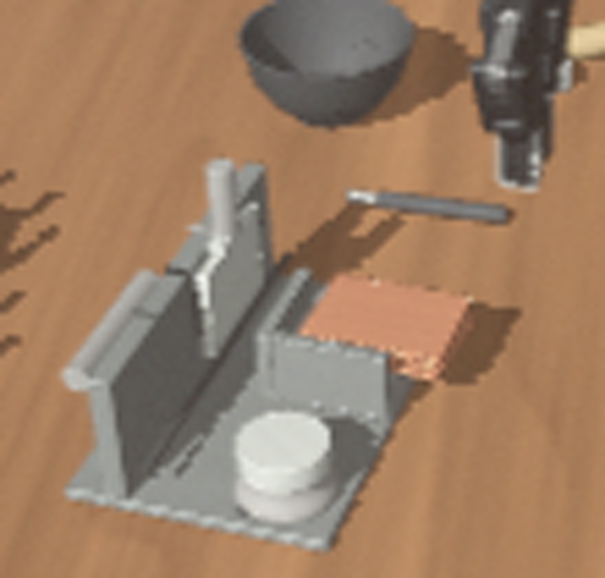

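View pics/top1.png

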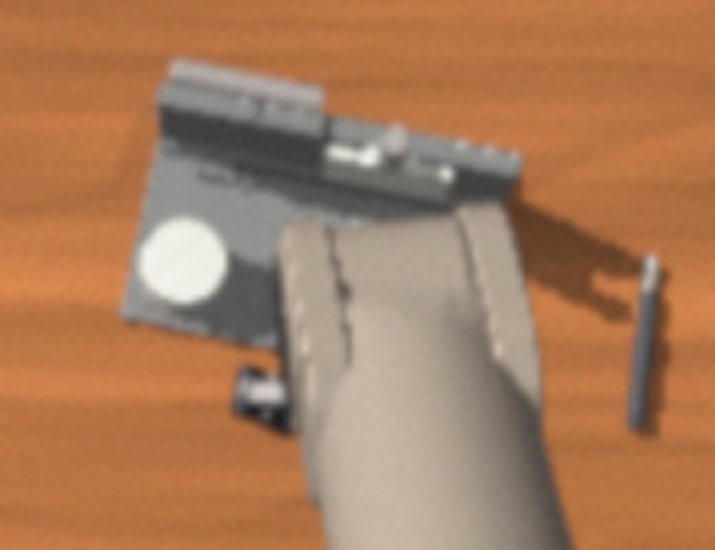

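The side view shows the copper stack off its stops: its lower front corner is at (432,372) and it overhangs towards the robot. The gripper is at (520,170), with its tip clear of the feeder and short of the stack. The top view is partly hidden by the forearm. I'll lower on the −x side.

Request:
drive_tool([
  {"linear": [0, 0, 0.05], "dr": [0, 0, 1.0], "jaw": 0.75},
  {"linear": [0, 0, 0.05], "dr": [0, 0, 0.9], "jaw": 0.75},
  {"linear": [0, 0, 0.03], "dr": [0, 0, 0], "jaw": 0.75},
  {"linear": [0, 0, 0.0], "dr": [0, 0, 0], "jaw": 0.75},
  {"linear": [0, 0, 0.0], "dr": [0, 0, 0], "jaw": 0.75},
])

```text
clock: 3.08
tcp_pos: [0.4861, -0.0478, 0.0326]
orientation: [-3.127, 0.286, -0.027]
contact_force: [-0.2, 0.8, 0.1]
grip_width: 0.0214
```

```bash
python3 st.py
```

```text
t 3.08 tcp [ 0.4861 -0.0478  0.0326] yaw -10.46 tilt [ 0.017  -0.0032] feeder mm [-85.2  -6. ] F feeder [-0.31  0.72] 0.05 grip 0.0214
to pre-push, tool axes [-0.0078  0.0037 -0.1176]
```

Request:
drive_tool([
  {"linear": [0, 0, 0.01], "dr": [0, -1.0, 0], "jaw": 0.75},
  {"linear": [0, 0, 0.002], "dr": [0, 0, 0], "jaw": 0.75},
  {"linear": [0, 0, 0.0], "dr": [0, 0, 0], "jaw": 0.75},
])

```text
clock: 3.45
tcp_pos: [0.4888, -0.0482, 0.0229]
orientation: [-3.125, 0.287, -0.007]
contact_force: [-0.4, -0.3, 0.2]
grip_width: 0.0212
```

```bash
python3 st.py
```

```text
t 3.45 tcp [ 0.4888 -0.0482  0.0229] yaw -10.49 tilt [ 0.004 -0.004] feeder mm [-82.4  -5.9] F feeder [-0.33 -0.35] 0.21 grip 0.0212
to pre-push, tool axes [-0.012   0.0037 -0.1272]
```

Request:
drive_tool([
  {"linear": [0, 0, 0.005], "dr": [0, 0, 0], "jaw": 0.75},
  {"linear": [0.008, 0, 0], "dr": [0, 0, 0], "jaw": 0.75},
  {"linear": [0.005, 0, 0], "dr": [0, 0, 0], "jaw": 0.75},
  {"linear": [0.005, 0, 0], "dr": [0, 0, 0], "jaw": 0.75},
])

```text
clock: 3.95
tcp_pos: [0.5068, -0.0517, 0.0178]
orientation: [-3.125, 0.287, -0.004]
contact_force: [-5.0, -0.6, 2.1]
grip_width: 0.0212
```

```bash
python3 st.py
```

```text
t 3.95 tcp [ 0.5068 -0.0517  0.0178] yaw -10.49 tilt [ 0.0025 -0.0034] feeder mm [-64.2  -6.2] F feeder [-4.85 -1.45] 2.1 grip 0.0212
to pre-push, tool axes [-0.0305  0.0035 -0.1323]
```

Request:
drive_tool([
  {"linear": [0.004, 0, 0], "dr": [0, 0, 0], "jaw": 0.75},
  {"linear": [0.004, 0, 0], "dr": [0, 0, 0], "jaw": 0.75},
])

```text
clock: 4.2
tcp_pos: [0.51, -0.0539, 0.0168]
orientation: [-3.127, 0.289, 0.012]
contact_force: [-7.2, 2.1, 5.7]
grip_width: 0.0213
```

```bash
python3 st.py
```

```text
t 4.2 tcp [ 0.51   -0.0539  0.0168] yaw -10.55 tilt [-0.0075 -0.0006] feeder mm [-60.6  -7.7] F feeder [-7.45  0.77] 5.65 grip 0.0213
to pre-push, tool axes [-0.0354  0.0024 -0.133 ]
```

Request:
drive_tool([
  {"linear": [0.004, 0, 0], "dr": [0, 0, 0], "jaw": 0.75},
  {"linear": [0.004, 0, 0], "dr": [0, 0, 0], "jaw": 0.75},
])

```text
clock: 4.45
tcp_pos: [0.5114, -0.0544, 0.0156]
orientation: [-3.128, 0.287, 0.033]
contact_force: [-12.1, 3.2, 10.0]
grip_width: 0.0214
```

```bash
python3 st.py; cat > pic.py <<'E'
from h import *
import cv2,sys
n,k=sys.argv[1],sys.argv[2]
x,y,w,h={"side":(245,165,90,75),"top":(285,130,110,80)}[n]
im=viewer.grab_frame(n)[y:y+h,x:x+w,::-1]; cv2.imwrite(f"pics/{n}{k}.png",cv2.resize(im,None,fx=7,fy=7,interpolation=cv2.INTER_CUBIC))
E
python3 pic.py side 2
```

```text
t 4.45 tcp [ 0.5114 -0.0544  0.0156] yaw -10.49 tilt [-0.0209  0.0015] feeder mm [-59.1  -8. ] F feeder [-12.46   0.96] 10.02 grip 0.0214
to pre-push, tool axes [-0.0387  0.0024 -0.1336]
```

View pics/side2.png

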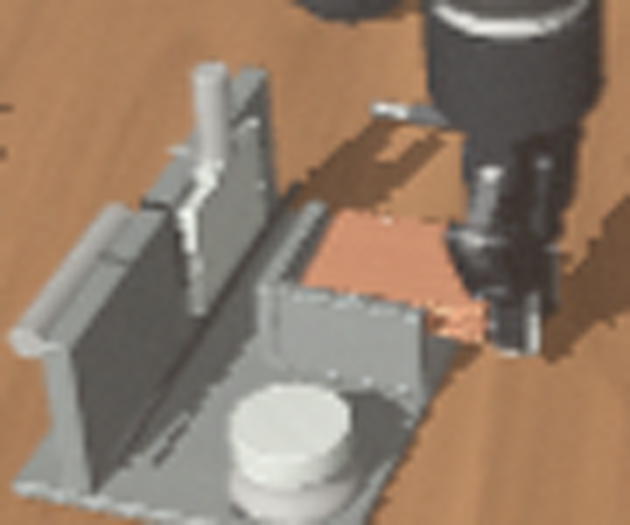

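```bash
python3 - <<'E'
import cv2
a=cv2.imread("pics/side0.png")[188:216,280:325]
cv2.imwrite("pics/z0.png",cv2.resize(a,None,fx=16,fy=16,interpolation=cv2.INTER_CUBIC))
b=cv2.imread("pics/top0.png")[170:210,325:360]
cv2.imwrite("pics/z1.png",cv2.resize(b,None,fx=14,fy=14,interpolation=cv2.INTER_CUBIC))
E
```

```text
(no output)
```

View pics/z0.png

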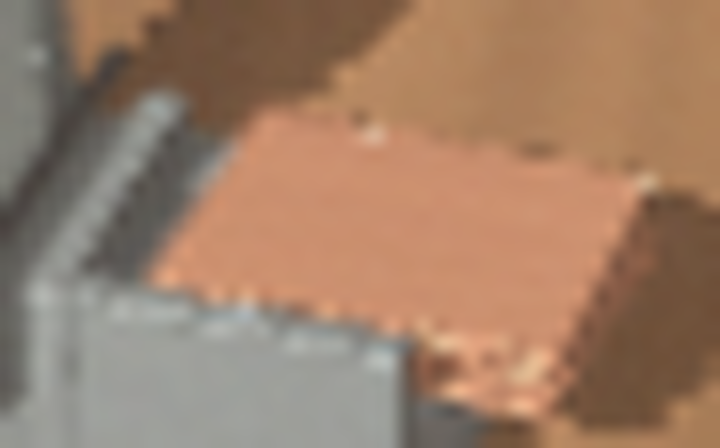

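View pics/z1.png

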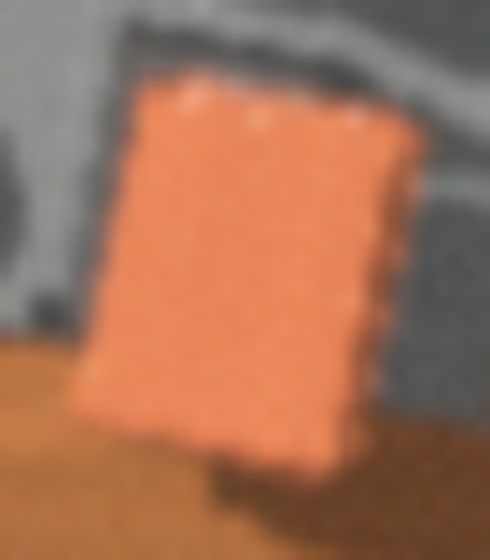

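```bash
python3 - <<'E'
from h import *
c,s=np.cos(np.radians(-10.2)),np.sin(np.radians(-10.2));R=np.array([[c,-s],[s,c]]);O=np.array([.571,-.057])
f=lambda X:(1e3*(R.T@(X[:2]-O))).round(1)
S=lambda x,y:("side",280+(x+.5)/16-.5,188+(y+.5)/16-.5)
T=lambda x,y:("top",325+(x+.5)/14-.5,170+(y+.5)/14-.5)
print("fence end outer top",f(plane(*S(410,348),.052)),"lip/fence corner",f(plane(*S(35,285),.052)),"lip far end",f(plane(*S(165,95),.052)),f(plane(*S(185,110),.052)))
for n,p in dict(TL=T(140,80),TR=T(425,130),BR=T(330,475),BL=T(72,410)).items(): print("top blank t",n,f(plane(*p,.046)))
for n,p in dict(TR=S(265,105),BR=S(645,180),BLu=S(560,345)).items(): print("top blank s",n,f(plane(*p,.046)))
for z in(.03,.034): print("low corner",f(plane(*S(545,412),z)))
print("dark spot",f(plane(*T(45,305),.052)),f(plane(*T(100,330),.052)),f(plane(*T(95,330),.03)))
E
```

```text
fence end outer top [-29.4  36.1] lip/fence corner [45.3 37.2] lip far end [ 42.9 -27.4] [ 37.3 -23.8]
top blank t TL [29.6 23.2]
top blank t TR [ 30.8 -44. ]
top blank t BR [-53.2 -36.9]
top blank t BL [-49.8  24.3]
top blank s TR [ 25.7 -37.4]
top blank s BR [-54.4 -34.1]
top blank s BLu [-53.8  20.3]
low corner [-50.9  21.6]
low corner [-52.4  26.2]
dark spot [-27.9  35. ] [-31.2  21.5] [-27.5  22.4]
```

Request:
drive_tool([
  {"linear": [-0.008, 0, -0.002], "dr": [0, 1.2, 0], "jaw": 0.75},
  {"linear": [0, 0, 0], "dr": [0, 0, 0], "jaw": 0.75},
])

```text
clock: 4.75
tcp_pos: [0.5035, -0.0527, 0.0177]
orientation: [3.127, -0.286, 0.002]
contact_force: [0.7, -0.5, 0.3]
grip_width: 0.021
```

```bash
python3 st.py; python3 pic.py side 3
```

```text
t 4.75 tcp [ 0.5035 -0.0527  0.0177] yaw -10.47 tilt [0.0012 0.0012] feeder mm [-67.1  -7.8] F feeder [ 0.82 -0.35] 0.27 grip 0.021
to pre-push, tool axes [-0.0277  0.0025 -0.1323]
```

View pics/side3.png

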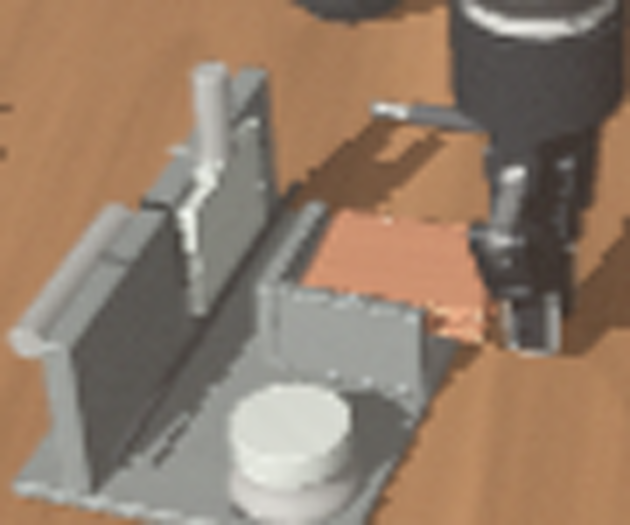

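Request:
drive_tool([
  {"linear": [0.008, 0, -0.002], "dr": [0, 0, 0], "jaw": 0.75},
  {"linear": [0.01, 0, -0.001], "dr": [0, 0, 0], "jaw": 0.75},
])

```text
clock: 5.05
tcp_pos: [0.5181, -0.0553, 0.0199]
orientation: [3.127, -0.285, -0.013]
contact_force: [-25.7, 9.4, 16.4]
grip_width: 0.0214
```

```bash
python3 st.py
```

```text
t 5.05 tcp [ 0.5181 -0.0553  0.0199] yaw -10.42 tilt [-0.0082  0.0023] feeder mm [-52.3  -7.6] F feeder [-26.91   4.68] 16.42 grip 0.0214
to pre-push, tool axes [-0.0437  0.0028 -0.1297]
```

Request:
drive_tool([
  {"linear": [0, 0, 0], "dr": [0, 0, 0], "jaw": 0.75},
  {"linear": [-0.02, 0, 0], "dr": [0, 0.4, 0], "jaw": 0.75},
  {"linear": [-0.02, 0, 0], "dr": [0, 0, 0], "jaw": 0.75},
  {"linear": [0, 0, 0], "dr": [0, 0, 0], "jaw": 0.75},
])

```text
clock: 5.55
tcp_pos: [0.4821, -0.0479, 0.0205]
orientation: [3.127, -0.286, 0.002]
contact_force: [1.0, 0.3, 0.7]
grip_width: 0.0214
```

```bash
python3 st.py; python3 pic.py side 4
```

```text
t 5.55 tcp [ 0.4821 -0.0479  0.0205] yaw -10.44 tilt [0.0012 0.0012] feeder mm [-89.1  -6.8] F feeder [0.92 0.46] 0.71 grip 0.0214
to pre-push, tool axes [-0.0057  0.0034 -0.1295]
```

View pics/side4.png

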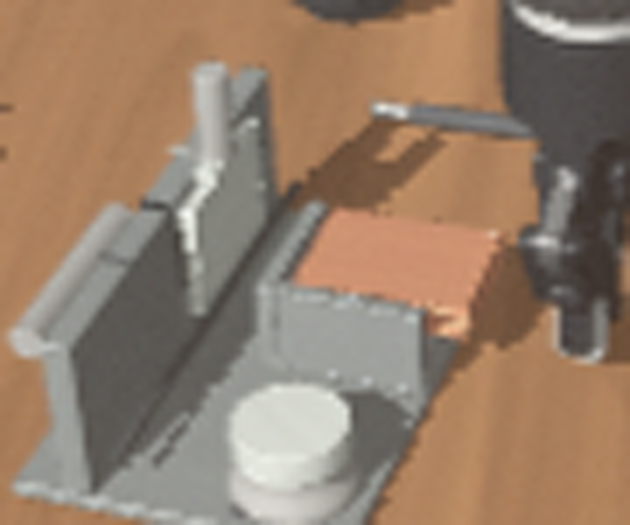

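```bash
python3 - <<'E'
from h import *
print(monitor.get_obs()['joints'].round(2))
c,s=np.cos(np.radians(-10.2)),np.sin(np.radians(-10.2));R=np.array([[c,-s],[s,c]]);O=np.array([.571,-.057])
f=lambda X:(1e3*(R.T@(X[:2]-O))).round(1)
T=lambda x,y:("top",285+(x+.5)/6.5-.5,130+(y+.5)/6.5-.5)
print("punch",f(plane(*T(705,303),.006)),f(plane(*T(688,500),.006)))
S=lambda x,y:("side",245+(x+.5)/7-.5,165+(y+.5)/7-.5)
print("top blank TR",f(plane(*S(335,208),.046)),"BR",f(plane(*S(499,235),.046)),"BL",f(plane(*S(468,305),.046)),"low BL",f(plane(*S(462,335),.03)))
E
```

```text
[ 0.11  0.5  -0.17  2.14  0.17  0.51 -1.94]
punch [  73.4 -170.5] [ -29.6 -178.8]
top blank TR [ 36.6 -33.2] BR [-41.3 -33.9] BL [-43.4  18.4] low BL [-40.7  20.1]
```

Request:
drive_tool([
  {"linear": [0, 0.045, -0.005], "dr": [0, 0, 0], "jaw": 0.75},
  {"linear": [0, 0.045, 0], "dr": [0, 0, 0], "jaw": 0.75},
  {"linear": [0, 0, 0], "dr": [0, 0, -10.5], "jaw": 0.75},
  {"linear": [0, 0, 0], "dr": [0, 0, -10.5], "jaw": 0.75},
  {"linear": [0, 0, 0], "dr": [0, 0, -10.5], "jaw": 0.75},
  {"linear": [0, 0, 0], "dr": [0, 0, -10.5], "jaw": 0.75},
  {"linear": [0, 0, 0], "dr": [0, 0, -10.5], "jaw": 0.75},
  {"linear": [0, 0, 0], "dr": [0, 0, -10.5], "jaw": 0.75},
])

```text
clock: 6.6
tcp_pos: [0.4846, -0.145, 0.029]
orientation: [2.784, 1.424, 0.028]
contact_force: [0.1, 0.5, -0.2]
grip_width: 0.0215
```

Request:
drive_tool([
  {"linear": [0, 0, 0], "dr": [0, 0, -10.5], "jaw": 0.75},
  {"linear": [0, 0, 0], "dr": [0, 0, -10.5], "jaw": 0.75},
  {"linear": [0, 0, 0], "dr": [0, 0, 0], "jaw": 0.75},
])

```text
clock: 6.98
tcp_pos: [0.4903, -0.1476, 0.0299]
orientation: [2.468, 1.91, 0.031]
contact_force: [-0.6, -0.1, 0.4]
grip_width: 0.0213
```

```bash
python3 st.py
```

```text
t 6.97 tcp [ 0.4903 -0.1476  0.0299] yaw 75.48 tilt [0.0029 0.0291] feeder mm [ -63.4 -103.4] F feeder [-0.59 -0.16] 0.36 grip 0.0213
to pre-push, tool axes [ 0.0911 -0.0351 -0.1209]
```

Request:
drive_tool([
  {"linear": [0, 0, 0], "dr": [1.7, 0, -4.2], "jaw": 0.75},
  {"linear": [0, 0.035, 0], "dr": [0, 0, 0], "jaw": 0.75},
  {"linear": [0, 0.029, 0.003], "dr": [0, 0, 0], "jaw": 0.75},
  {"linear": [0, 0, 0.003], "dr": [0, 0, 0], "jaw": 0.75},
  {"linear": [0, 0, 0], "dr": [0, 0, 0], "jaw": 0.75},
])

```text
clock: 7.6
tcp_pos: [0.558, -0.1618, 0.024]
orientation: [-2.432, -1.988, -0.004]
contact_force: [-0.1, -0.8, 0.4]
grip_width: 0.0215
```

```bash
python3 st.py
```

```text
t 7.6 tcp [ 0.558  -0.1618  0.024 ] yaw 78.53 tilt [0.002  0.0015] feeder mm [   5.8 -105.5] F feeder [ 0.05 -0.79] 0.39 grip 0.0215
to pre-push, tool axes [ 0.0935 -0.1027 -0.126 ]
```

Request:
drive_tool([
  {"linear": [0.02, -0.006, 0.004], "dr": [0, 0, -1.2], "jaw": 0.75},
  {"linear": [0.015, 0, 0.001], "dr": [0, 0, 0], "jaw": 0.75},
  {"linear": [0, 0, 0], "dr": [0, 0, 0], "jaw": 0.75},
])

```text
clock: 7.98
tcp_pos: [0.5572, -0.1223, 0.0189]
orientation: [-2.409, -2.015, -0.003]
contact_force: [-0.9, -0.4, -0.9]
grip_width: 0.0215
```

```bash
python3 st.py; python3 pic.py side 5; python3 pic.py top 5
```

```text
t 7.97 tcp [ 0.5572 -0.1223  0.0189] yaw 79.81 tilt [0.0024 0.0004] feeder mm [ -2.  -66.7] F feeder [-0.83 -0.52] -0.93 grip 0.0215
to pre-push, tool axes [ 0.057 -0.093 -0.131]
```

View pics/side5.png

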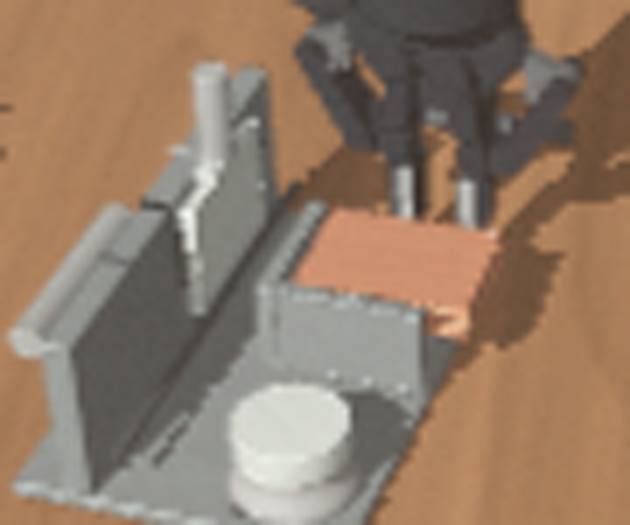

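View pics/top5.png

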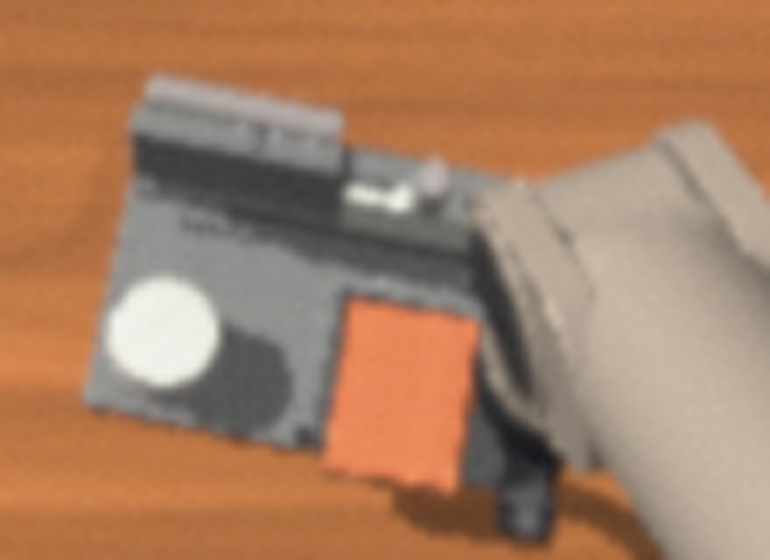

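The side view shows both fingers in front of the stack's −y edge, with tips at (403,190) and (472,200). The stack's top (335,208)–(499,235) is against the lip and not yet against the fence. I'll tap towards the fence.

Request:
drive_tool([
  {"linear": [0.012, 0, -0.001], "dr": [0, 0, 0], "jaw": 0.75},
  {"linear": [0.006, 0, -0.001], "dr": [0, 0, 0], "jaw": 0.75},
  {"linear": [0.006, 0, -0.001], "dr": [0, 0, 0], "jaw": 0.75},
])

```text
clock: 8.45
tcp_pos: [0.561, -0.1015, 0.0219]
orientation: [2.415, 2.009, -0.001]
contact_force: [-1.2, -3.2, -2.6]
grip_width: 0.0216
```

```bash
python3 st.py
```

```text
t 8.45 tcp [ 0.561  -0.1015  0.0219] yaw 79.53 tilt [-0.0006 -0.0005] feeder mm [ -1.9 -45.5] F feeder [-0.63 -3.41] -2.57 grip 0.0216
to pre-push, tool axes [ 0.035  -0.0933 -0.1281]
```

Request:
drive_tool([
  {"linear": [0.004, 0, 0.002], "dr": [0, 0, 0], "jaw": 0.75},
  {"linear": [0.004, 0, 0], "dr": [0, 0, 0], "jaw": 0.75},
])

```text
clock: 8.7
tcp_pos: [0.5615, -0.0999, 0.0203]
orientation: [2.416, 2.001, -0.013]
contact_force: [-2.6, -10.6, 1.6]
grip_width: 0.0214
```

```bash
python3 st.py
```

```text
t 8.7 tcp [ 0.5615 -0.0999  0.0203] yaw 79.27 tilt [-0.0097 -0.0016] feeder mm [ -1.7 -43.9] F feeder [ -0.64 -10.86] 1.65 grip 0.0214
to pre-push, tool axes [ 0.0318 -0.0938 -0.1299]
```

Request:
drive_tool([
  {"linear": [0.009, 0, -0.001], "dr": [0, 0.5, 0], "jaw": 0.75},
  {"linear": [0.009, 0, -0.001], "dr": [0, 0.5, 0], "jaw": 0.75},
])

```text
clock: 8.95
tcp_pos: [0.5606, -0.0956, 0.0205]
orientation: [2.429, 1.992, -0.02]
contact_force: [-0.8, -24.2, -2.9]
grip_width: 0.0213
```

```bash
python3 st.py; python3 pic.py side 6; python3 pic.py top 6
```

```text
t 8.95 tcp [ 0.5606 -0.0956  0.0205] yaw 78.71 tilt [-0.01   -0.0081] feeder mm [ -3.4 -39.8] F feeder [  3.45 -23.92] -2.85 grip 0.0213
to pre-push, tool axes [ 0.0268 -0.0932 -0.129 ]
```

View pics/side6.png

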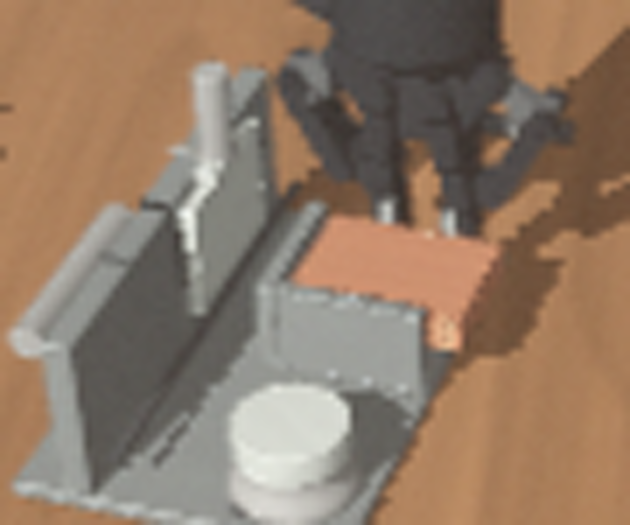

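View pics/top6.png

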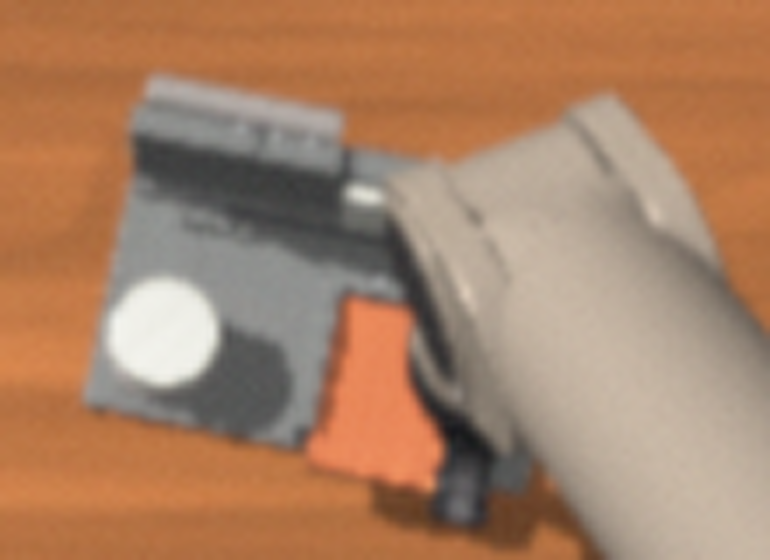

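Request:
drive_tool([
  {"linear": [0, 0, 0], "dr": [0, 0, -0.5], "jaw": 0.75},
  {"linear": [-0.025, 0, 0], "dr": [0, 0.5, -0.5], "jaw": 0.75},
  {"linear": [-0.025, 0, 0], "dr": [0, 0, 0], "jaw": 0.75},
  {"linear": [0, 0, 0], "dr": [0, 0, 0], "jaw": 0.75},
])

```text
clock: 9.55
tcp_pos: [0.5524, -0.1453, 0.021]
orientation: [-2.408, -2.009, 0.006]
contact_force: [-0.2, 0.1, 0.3]
grip_width: 0.0212
```

```bash
python3 st.py; python3 - <<'E'
from h import *
import cv2
a=viewer.grab_frame("side")[188:216,280:325,::-1]; b=viewer.grab_frame("top")[165:205,325:370,::-1]
im=np.zeros((560,760,3),np.uint8); A=cv2.resize(a,None,fx=16,fy=16,interpolation=cv2.INTER_CUBIC)
cv2.imwrite("pics/z2.png",A); cv2.imwrite("pics/z3.png",cv2.resize(b,None,fx=14,fy=14,interpolation=cv2.INTER_CUBIC))
E
```

```text
t 9.55 tcp [ 0.5524 -0.1453  0.021 ] yaw 79.68 tilt [ 0.0006 -0.0064] feeder mm [ -2.7 -90.2] F feeder [-0.22  0.11] 0.33 grip 0.0212
to pre-push, tool axes [ 0.0801 -0.0933 -0.1284]
```

View pics/z2.png

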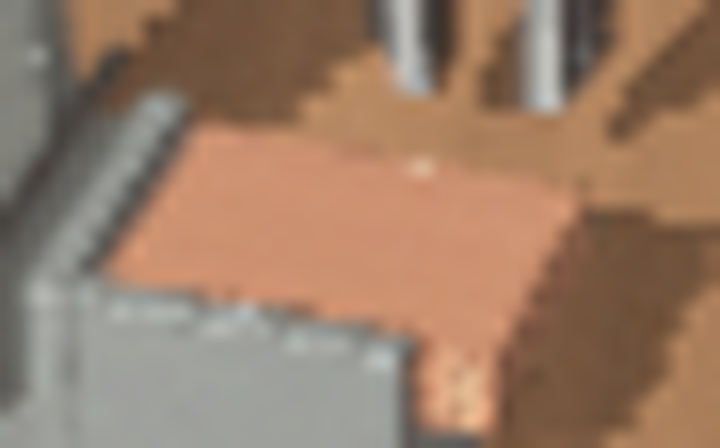

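View pics/z3.png

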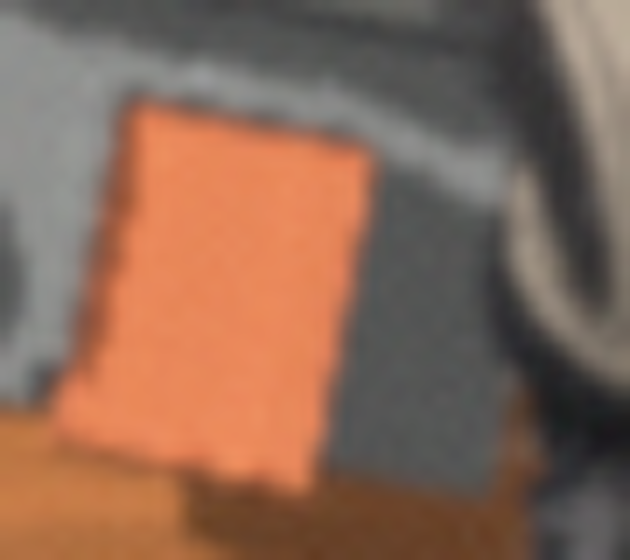

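The side view shows the stack's top edge close to the lip line (190,140)–(105,265) and its sides stacked evenly at (460,390). The top view shows a rectangle from (140,105) to (310,485), parallel to the lip. Next come a second x tap and then a second y tap to settle it.

Request:
drive_tool([
  {"linear": [0, -0.045, 0], "dr": [0, 0, 0], "jaw": 0.75},
  {"linear": [0, -0.045, 0], "dr": [0, 0, 0], "jaw": 0.75},
  {"linear": [0, 0, 0], "dr": [0, 0, 10.5], "jaw": 0.75},
  {"linear": [0, 0, 0], "dr": [0, 0, 10.5], "jaw": 0.75},
  {"linear": [0, 0, 0], "dr": [0, 0, 10.5], "jaw": 0.75},
  {"linear": [0, 0, 0], "dr": [0, 0, 10.5], "jaw": 0.75},
  {"linear": [0, 0, 0], "dr": [0, 0, 10.5], "jaw": 0.75},
  {"linear": [0, 0, 0], "dr": [0, 0, 10.5], "jaw": 0.75},
])

```text
clock: 10.65
tcp_pos: [0.4655, -0.1096, 0.023]
orientation: [-3.099, -0.437, -0.003]
contact_force: [-0.1, 0.6, -0.7]
grip_width: 0.0215
```

Request:
drive_tool([
  {"linear": [0, 0, 0], "dr": [0, 0, 10.5], "jaw": 0.75},
  {"linear": [0, 0, 0], "dr": [0, 0, 10.5], "jaw": 0.75},
  {"linear": [0, 0, 0], "dr": [0, 0, 3.0], "jaw": 0.75},
  {"linear": [0, 0, 0], "dr": [0, 0, 0], "jaw": 0.75},
])

```text
clock: 11.15
tcp_pos: [0.4677, -0.101, 0.0235]
orientation: [-3.117, 0.222, -0.003]
contact_force: [0.0, 0.1, 0.1]
grip_width: 0.0214
```

```bash
python3 st.py
```

```text
t 11.15 tcp [ 0.4677 -0.101   0.0235] yaw -8.15 tilt [ 0.0005 -0.0163] feeder mm [-93.9 -61.6] F feeder [0.03 0.06] 0.1 grip 0.0214
to pre-push, tool axes [ 0.0008 -0.0537 -0.1256]
```

Request:
drive_tool([
  {"linear": [0, -0.03, 0.003], "dr": [-0.9, 0, 2.1], "jaw": 0.75},
  {"linear": [0.005, -0.026, 0.002], "dr": [0, 0, 0], "jaw": 0.75},
  {"linear": [0.01, 0, 0], "dr": [0, 0, 0], "jaw": 0.75},
  {"linear": [0, 0, 0], "dr": [0, 0, 0], "jaw": 0.75},
])

```text
clock: 11.65
tcp_pos: [0.4927, -0.0443, 0.0191]
orientation: [-3.128, 0.269, -0.002]
contact_force: [-1.1, 0.2, -0.8]
grip_width: 0.0217
```

```bash
python3 st.py
```

```text
t 11.65 tcp [ 0.4927 -0.0443  0.0191] yaw -9.84 tilt [ 0.0011 -0.002 ] feeder mm [-79.3  -1.4] F feeder [-1.1   0.02] -0.77 grip 0.0217
to pre-push, tool axes [-0.0156  0.0083 -0.1309]
```

Now the tap along +x, with the target just at the lip.

Request:
drive_tool([
  {"linear": [0.018, 0, -0.001], "dr": [0, 0, 0.5], "jaw": 0.75},
  {"linear": [0.008, 0, -0.001], "dr": [0, 0, 0], "jaw": 0.75},
  {"linear": [0.006, 0, 0], "dr": [0, 0, 0], "jaw": 0.75},
])

```text
clock: 12.02
tcp_pos: [0.52, -0.0526, 0.0204]
orientation: [-3.128, 0.287, 0.011]
contact_force: [-8.4, 1.7, 4.9]
grip_width: 0.0215
```

```bash
python3 st.py
```

```text
t 12.03 tcp [ 0.52   -0.0526  0.0204] yaw -10.47 tilt [-0.0071  0.0004] feeder mm [-51.   -4.7] F feeder [-8.53  0.16] 4.9 grip 0.0215
to pre-push, tool axes [-0.0449  0.0056 -0.1293]
```

Request:
drive_tool([
  {"linear": [0.008, 0, -0.001], "dr": [0, 0.4, 0], "jaw": 0.75},
  {"linear": [0.009, 0, -0.001], "dr": [0, 0.4, 0], "jaw": 0.75},
])

```text
clock: 12.28
tcp_pos: [0.5205, -0.0533, 0.0194]
orientation: [3.126, -0.283, -0.039]
contact_force: [-22.4, 7.1, 17.2]
grip_width: 0.0216
```

```bash
python3 st.py
```

```text
t 12.28 tcp [ 0.5205 -0.0533  0.0194] yaw -10.36 tilt [-0.0244  0.0043] feeder mm [-50.3  -5.3] F feeder [-23.34   3.01] 17.17 grip 0.0216
to pre-push, tool axes [-0.0478  0.0054 -0.1294]
```

Request:
drive_tool([
  {"linear": [-0.02, 0, 0], "dr": [0, 1.2, 0], "jaw": 0.75},
  {"linear": [-0.025, 0, 0], "dr": [0, 0, 0], "jaw": 0.75},
  {"linear": [0, 0.045, 0], "dr": [0, 0, 0], "jaw": 0.75},
  {"linear": [0, 0.045, 0], "dr": [0, 0, 0], "jaw": 0.75},
  {"linear": [0, 0, 0], "dr": [0, 0, -10.6], "jaw": 0.75},
  {"linear": [0, 0, 0], "dr": [0, 0, -10.6], "jaw": 0.75},
  {"linear": [0, 0, 0], "dr": [0, 0, -10.6], "jaw": 0.75},
  {"linear": [0, 0, 0], "dr": [0, 0, -10.6], "jaw": 0.75},
])

```text
clock: 13.28
tcp_pos: [0.4518, -0.1392, 0.0197]
orientation: [3.011, 0.892, -0.017]
contact_force: [0.4, 0.4, -0.5]
grip_width: 0.0212
```

Request:
drive_tool([
  {"linear": [0, 0, 0], "dr": [0, 0, -10.6], "jaw": 0.75},
  {"linear": [0, 0, 0], "dr": [0, 0, -10.6], "jaw": 0.75},
  {"linear": [0, 0, 0], "dr": [0, 0, -10.6], "jaw": 0.75},
  {"linear": [0, 0, 0], "dr": [0, 0, -10.6], "jaw": 0.75},
  {"linear": [0, 0.02, 0], "dr": [0.8, 0, -3.5], "jaw": 0.75},
  {"linear": [0, 0.03, 0], "dr": [0.8, 0, 0], "jaw": 0.75},
  {"linear": [0, 0, 0], "dr": [0, 0, 0], "jaw": 0.75},
])

```text
clock: 14.15
tcp_pos: [0.4966, -0.1543, 0.0181]
orientation: [-2.393, -1.993, 0.051]
contact_force: [-0.6, -0.2, -0.1]
grip_width: 0.0213
```

```bash
python3 st.py
```

```text
t 14.15 tcp [ 0.4966 -0.1543  0.0181] yaw 79.6 tilt [-0.0079 -0.042 ] feeder mm [ -56. -109.] F feeder [-0.55 -0.31] -0.06 grip 0.0213
to pre-push, tool axes [ 0.0978 -0.0449 -0.1309]
```

Request:
drive_tool([
  {"linear": [0.01, 0.03, 0], "dr": [-2.4, 0.45, 0], "jaw": 0.75},
  {"linear": [0.02, 0.024, 0], "dr": [0, 0, 0], "jaw": 0.75},
  {"linear": [0.01, 0, 0], "dr": [0, 0, 0], "jaw": 0.75},
  {"linear": [0, 0, 0], "dr": [0, 0, 0], "jaw": 0.75},
])

```text
clock: 14.65
tcp_pos: [0.5522, -0.1262, 0.0152]
orientation: [-2.414, -2.006, 0.008]
contact_force: [-0.6, -0.1, -0.3]
grip_width: 0.0214
```

```bash
python3 st.py
```

```text
t 14.65 tcp [ 0.5522 -0.1262  0.0152] yaw 79.46 tilt [-0.0024 -0.0053] feeder mm [ -6.2 -71.4] F feeder [-0.54 -0.21] -0.34 grip 0.0214
to pre-push, tool axes [ 0.0605 -0.0899 -0.1345]
```

Request:
drive_tool([
  {"linear": [0.01, 0.004, -0.004], "dr": [0, 0, -0.3], "jaw": 0.75},
  {"linear": [0.01, 0, 0], "dr": [0, 0, 0], "jaw": 0.75},
  {"linear": [0.008, 0, 0], "dr": [0, 0, 0], "jaw": 0.75},
  {"linear": [0.006, 0, 0], "dr": [0, 0, 0], "jaw": 0.75},
])

```text
clock: 15.15
tcp_pos: [0.5596, -0.0958, 0.0192]
orientation: [-2.412, -2.01, 0.018]
contact_force: [-3.2, -12.5, 5.2]
grip_width: 0.0211
```

```bash
python3 st.py
```

```text
t 15.15 tcp [ 0.5596 -0.0958  0.0192] yaw 79.62 tilt [-0.008  -0.0083] feeder mm [ -4.3 -40.2] F feeder [ -0.99 -12.84] 5.23 grip 0.0211
to pre-push, tool axes [ 0.0288 -0.0919 -0.1303]
```

Request:
drive_tool([
  {"linear": [0.008, 0, -0.001], "dr": [0, 0.5, 0], "jaw": 0.75},
  {"linear": [0.009, 0, -0.001], "dr": [0, 0.5, 0], "jaw": 0.75},
])

```text
clock: 15.4
tcp_pos: [0.559, -0.0953, 0.0194]
orientation: [-2.422, -1.996, 0.028]
contact_force: [-0.7, -21.1, -2.4]
grip_width: 0.0213
```

```bash
python3 st.py
```

```text
t 15.4 tcp [ 0.559  -0.0953  0.0194] yaw 78.97 tilt [-0.0118 -0.0135] feeder mm [ -5.  -39.8] F feeder [  3.02 -20.92] -2.43 grip 0.0213
to pre-push, tool axes [ 0.027  -0.0922 -0.1297]
```

Request:
drive_tool([
  {"linear": [-0.025, 0, 0], "dr": [-0.8, 0.7, -0.6], "jaw": 0.75},
  {"linear": [-0.03, 0, 0], "dr": [0, 0, 0], "jaw": 0.75},
  {"linear": [0, 0, 0], "dr": [0, 0, 0], "jaw": 0.75},
])

```text
clock: 15.78
tcp_pos: [0.5481, -0.1525, 0.0194]
orientation: [2.415, 2.007, -0.002]
contact_force: [0.6, 1.0, -0.2]
grip_width: 0.0212
```

```bash
python3 st.py; python3 - <<'E'
from h import *
import cv2
a=viewer.grab_frame("side")[188:216,280:325,::-1]; b=viewer.grab_frame("top")[165:205,325:370,::-1]
cv2.imwrite("pics/z4.png",cv2.resize(a,None,fx=16,fy=16,interpolation=cv2.INTER_CUBIC)); cv2.imwrite("pics/z5.png",cv2.resize(b,None,fx=14,fy=14,interpolation=cv2.INTER_CUBIC))
E
```

```text
t 15.78 tcp [ 0.5481 -0.1525  0.0194] yaw 79.45 tilt [-0.0017  0.0003] feeder mm [ -5.6 -98. ] F feeder [0.36 1.12] -0.23 grip 0.0212
to pre-push, tool axes [ 0.0873 -0.0898 -0.1308]
```

View pics/z4.png

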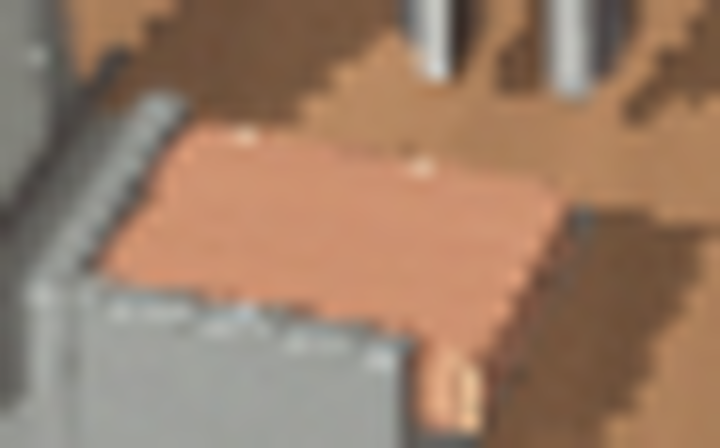

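View pics/z5.png

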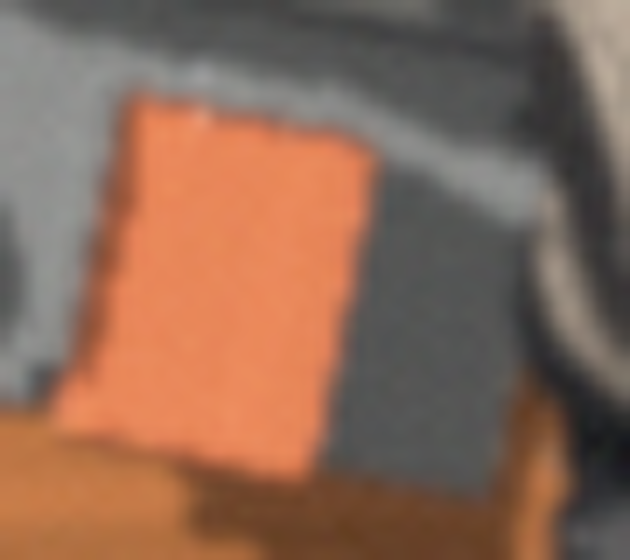

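```bash
python3 - <<'E'
from h import *
c,s=np.cos(np.radians(-10.2)),np.sin(np.radians(-10.2));R=np.array([[c,-s],[s,c]]);O=np.array([.571,-.057])
f=lambda X:(1e3*(R.T@(X[:2]-O))).round(1)
T=lambda x,y:("top",325+(x+.5)/14-.5,165+(y+.5)/14-.5)
S=lambda x,y:("side",280+(x+.5)/16-.5,188+(y+.5)/16-.5)
for p in((120,92),(378,142),(312,482),(48,428)): print("t",f(plane(*T(*p),.046)))
for p in((195,122),(568,195),(488,358)): print("s",f(plane(*S(*p),.046)))
print("low",f(plane(*S(475,435),.03)), "lip",f(plane(*S(185,105),.052)))
E
```

```text
t [42.3 30.3]
t [ 42.2 -30.8]
t [-39.6 -30.2]
t [-38.9  32. ]
s [ 37.2 -28.1]
s [-41.3 -25.3]
s [-41.9  27.8]
low [-40.2  31.8] lip [ 37.9 -25.3]
```

The corners measure x +42/−40 and y +30/−31 mm, so the stack is square to within the image error. I'll give one gentle x tap on the way back, then go to the gate.

Request:
drive_tool([
  {"linear": [0, -0.045, 0], "dr": [0, 0, 0], "jaw": 0.75},
  {"linear": [0, -0.045, 0], "dr": [0, 0, 0], "jaw": 0.75},
  {"linear": [0, 0, 0], "dr": [0, 0, 10.6], "jaw": 0.75},
  {"linear": [0, 0, 0], "dr": [0, 0, 10.6], "jaw": 0.75},
  {"linear": [0, 0, 0], "dr": [0, 0, 10.6], "jaw": 0.75},
  {"linear": [0, 0, 0], "dr": [0, 0, 10.6], "jaw": 0.75},
  {"linear": [0, 0, 0], "dr": [0, 0, 10.6], "jaw": 0.75},
  {"linear": [0, 0, 0], "dr": [0, 0, 10.6], "jaw": 0.75},
])

```text
clock: 16.88
tcp_pos: [0.4611, -0.1167, 0.0205]
orientation: [-3.105, -0.422, -0.01]
contact_force: [-0.1, 0.8, -0.6]
grip_width: 0.0216
```

Request:
drive_tool([
  {"linear": [0, 0, 0], "dr": [0, 0, 10.6], "jaw": 0.75},
  {"linear": [0, 0, 0], "dr": [0, 0, 10.6], "jaw": 0.75},
  {"linear": [0, 0, 0], "dr": [0, 0, 4.0], "jaw": 0.75},
  {"linear": [0, -0.03, 0], "dr": [0, 0, 0], "jaw": 0.75},
  {"linear": [0, -0.03, 0], "dr": [0, 0, 0], "jaw": 0.75},
  {"linear": [0, 0, 0], "dr": [0, 0, 0], "jaw": 0.75},
])

```text
clock: 17.62
tcp_pos: [0.4744, -0.0439, 0.0219]
orientation: [-3.116, 0.264, -0.011]
contact_force: [-0.4, 0.4, 0.2]
grip_width: 0.0213
```

```bash
python3 st.py
```

```text
t 17.62 tcp [ 0.4744 -0.0439  0.0219] yaw -9.69 tilt [ 0.006 -0.015] feeder mm [-97.4  -4.2] F feeder [-0.42  0.34] 0.2 grip 0.0213
to pre-push, tool axes [ 0.0031  0.0039 -0.1281]
```

Request:
drive_tool([
  {"linear": [0.015, 0, 0.003], "dr": [-0.9, -0.3, 0.6], "jaw": 0.75},
  {"linear": [0.015, 0, 0], "dr": [0, 0, 0], "jaw": 0.75},
  {"linear": [0, 0, 0], "dr": [0, 0, 0], "jaw": 0.75},
])

```text
clock: 18.0
tcp_pos: [0.5068, -0.0495, 0.0189]
orientation: [3.127, -0.281, 0.002]
contact_force: [-0.6, -0.0, 0.3]
grip_width: 0.0214
```

```bash
python3 st.py
```

```text
t 18.0 tcp [ 0.5068 -0.0495  0.0189] yaw -10.28 tilt [0.0013 0.0019] feeder mm [-64.5  -3.9] F feeder [-0.58 -0.12] 0.26 grip 0.0214
to pre-push, tool axes [-0.0303  0.0063 -0.1311]
```

Request:
drive_tool([
  {"linear": [0.009, 0, 0], "dr": [0, 0, 0], "jaw": 0.75},
  {"linear": [0.007, -0.0003, -0.001], "dr": [0, 0, 0], "jaw": 0.75},
])

```text
clock: 18.25
tcp_pos: [0.5211, -0.0533, 0.0192]
orientation: [3.126, -0.284, -0.005]
contact_force: [-11.9, 4.7, 5.0]
grip_width: 0.0214
```

```bash
python3 st.py
```

```text
t 18.25 tcp [ 0.5211 -0.0533  0.0192] yaw -10.4 tilt [-0.0032  0.0031] feeder mm [-49.8  -5.2] F feeder [-12.53   2.51] 4.98 grip 0.0214
to pre-push, tool axes [-0.0456  0.0054 -0.1306]
```

Request:
drive_tool([
  {"linear": [-0.03, 0, 0], "dr": [0, 0, 0], "jaw": 0.75},
  {"linear": [-0.01, 0, -0.05], "dr": [0, 0, 0], "jaw": 0.6},
  {"linear": [0, 0, -0.06], "dr": [0, 0, 0], "jaw": 0.5},
  {"linear": [0, 0, -0.06], "dr": [0, 0, 0], "jaw": 0.5},
])

```text
clock: 18.75
tcp_pos: [0.4788, -0.0465, 0.1895]
orientation: [3.125, -0.287, -0.022]
contact_force: [0.9, -0.6, -0.1]
grip_width: 0.0426
```

```bash
python3 st.py; python3 - <<'E'
from h import *
import cv2
c,s=np.cos(np.radians(-10.2)),np.sin(np.radians(-10.2));R=np.array([[c,-s],[s,c]]);O=np.array([.571,-.057])
f=lambda X:(1e3*(R.T@(X[:2]-O))).round(1)
a=viewer.grab_frame("side")[165:225,245:325,::-1]
A=cv2.resize(a,None,fx=9,fy=9,interpolation=cv2.INTER_CUBIC); cv2.imwrite("pics/g0.png",A)
b=cv2.imread("pics/top0.png")[145:175,325:370]
cv2.imwrite("pics/g1.png",cv2.resize(b,None,fx=16,fy=16,interpolation=cv2.INTER_CUBIC))
E
```

```text
t 18.75 tcp [ 0.4788 -0.0465  0.1895] yaw -10.49 tilt [-0.014   0.0044] feeder mm [-92.6  -6. ] F feeder [ 0.99 -0.47] -0.06 grip 0.0426
to pre-push, tool axes [-0.0018  0.0038  0.0395]
```

View pics/g0.png

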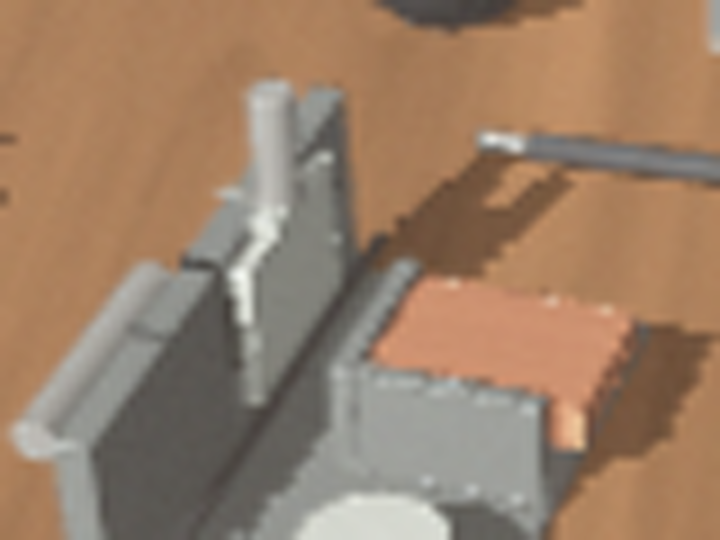

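View pics/g1.png

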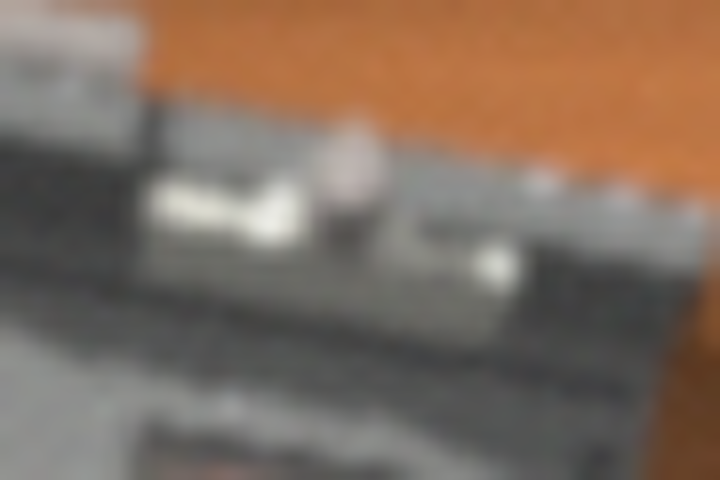

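```bash
cat >> h.py <<'E'
_c,_s=np.cos(np.radians(-10.2)),np.sin(np.radians(-10.2));RF=np.array([[_c,-_s],[_s,_c]]);OF=np.array([.571,-.057])
f=lambda X:(1e3*(RF.T@(X[:2]-OF))).round(1)
E
python3 - <<'E'
from h import *
S=lambda x,y:("side",245+(x+.5)/9-.5,165+(y+.5)/9-.5)
T=lambda x,y:("top",325+(x+.5)/16-.5,145+(y+.5)/16-.5)
print("post s top",f(plane(*S(270,92),.135)),"foot",f(plane(*S(275,205),.091)),"t top",f(plane(*T(352,165),.135)))
print("half line s front/back",f(plane(*S(220,268),.088)),f(plane(*S(188,258),.088)),"t",f(plane(*T(150,120),.088)))
print("open line s",f(plane(*S(165,338),.088)),f(plane(*S(135,322),.088)))
print("tri",*[ (v if np.isscalar(v) else (f(v),v.round(3))) for v in tri(S(270,92)[1:],T(352,165)[1:])])
E
```

```text
post s top [75.7  1.6] foot [76.5  4.7] t top [79.8 -0.2]
half line s front/back [82.2 39.9] [94.7 37.5] t [94.  39.5]
open line s [84.4 80.5] [97.2 75.2]
tri (array([78.5, -0.7]), array([ 0.648, -0.072,  0.133])) 0.0033021095466113128
```

Request:
drive_tool([
  {"linear": [0.055, 0, 0], "dr": [0, 0.8, 0], "jaw": 0.5},
  {"linear": [0.055, 0, 0], "dr": [0, 0, 0], "jaw": 0.5},
  {"linear": [0.055, 0, 0], "dr": [0, 0, 0], "jaw": 0.5},
  {"linear": [0, 0, 0], "dr": [0, 0, 0], "jaw": 0.5},
  {"linear": [0, 0, 0], "dr": [0, 0, 0], "jaw": 0.5},
])

```text
clock: 19.42
tcp_pos: [0.6509, -0.0793, 0.2025]
orientation: [3.124, -0.29, 0.028]
contact_force: [-0.9, 0.2, -0.1]
grip_width: 0.0425
```

```bash
python3 st.py
```

```text
t 19.43 tcp [ 0.6509 -0.0793  0.2025] yaw -10.61 tilt [0.0181 0.0027] feeder mm [82.5 -7.8] F feeder [-0.93  0.02] -0.06 grip 0.0425
to pre-push, tool axes [-0.1784  0.0033  0.0493]
```

Request:
drive_tool([
  {"linear": [-0.005, -0.008, 0.02], "dr": [0, -1.0, 0], "jaw": 0.5},
  {"linear": [0, 0, 0.025], "dr": [0, 0, 0], "jaw": 0.5},
  {"linear": [0, 0, 0], "dr": [0, 0, 0], "jaw": 0.5},
])

```text
clock: 19.8
tcp_pos: [0.644, -0.0687, 0.1543]
orientation: [3.126, -0.289, -0.007]
contact_force: [0.5, -0.5, 0.3]
grip_width: 0.0428
```

```bash
python3 st.py;python3 pic.py side 8
```

```text
t 19.8 tcp [ 0.644  -0.0687  0.1543] yaw -10.55 tilt [-0.0044  0.0027] feeder mm [73.9  1.4] F feeder [ 0.57 -0.39] 0.28 grip 0.0428
to pre-push, tool axes [-0.1688  0.0125  0.0051]
```

View pics/side8.png

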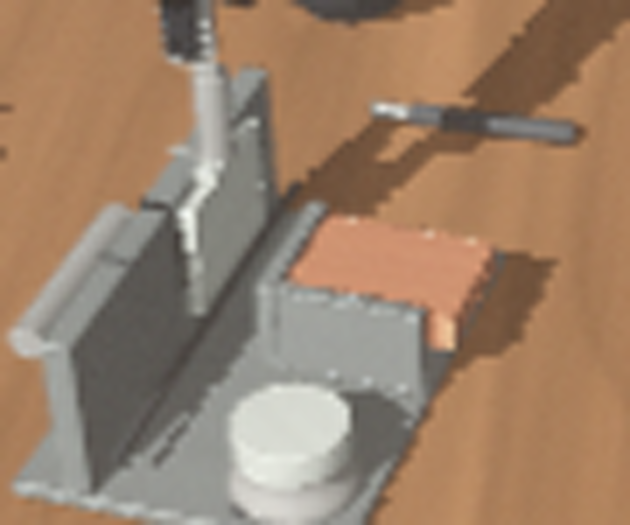

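The side view shows the fingers straddling just above the post top (207,62), with the stack square at (290,280)–(495,245). I'll descend around the post.

Request:
drive_tool([
  {"linear": [0.002, 0, 0.025], "dr": [0, 0, 0], "jaw": 0.5},
  {"linear": [0, 0, 0.025], "dr": [0, 0.3, 0], "jaw": 0.5},
  {"linear": [0, 0, 0], "dr": [0, 0, 0], "jaw": 0.5},
])

```text
clock: 20.23
tcp_pos: [0.6477, -0.0677, 0.1078]
orientation: [3.127, -0.287, 0.01]
contact_force: [0.1, -0.4, -0.0]
grip_width: 0.0428
```

```bash
python3 st.py
```

```text
t 20.23 tcp [ 0.6477 -0.0677  0.1078] yaw -10.49 tilt [0.0067 0.0011] feeder mm [77.4  3. ] F feeder [ 0.16 -0.35] -0.04 grip 0.0428
to pre-push, tool axes [-0.172   0.0139 -0.0434]
```

Centred in x. I'll lower a little and close on the post.

Request:
drive_tool([
  {"linear": [0, 0.002, 0.006], "dr": [0, -0.4, 0], "jaw": 0.6},
  {"linear": [0, 0, 0], "dr": [0, 0, 0], "jaw": 0.8},
  {"linear": [0, 0, 0], "dr": [0, 0, 0], "jaw": 1.0},
  {"linear": [0, 0, 0], "dr": [0, 0, 0], "jaw": 1.0},
  {"linear": [0, 0, 0], "dr": [0, 0, 0], "jaw": 1.0},
  {"linear": [0, 0, 0], "dr": [0, 0, 0], "jaw": 1.0},
], force=50)

```text
clock: 20.98
tcp_pos: [0.6486, -0.0707, 0.1045]
orientation: [3.127, -0.288, 0.004]
contact_force: [-0.7, -1.2, -2.8]
grip_width: 0.0145
```

```bash
python3 st.py;python3 pic.py side 9
```

```text
t 20.98 tcp [ 0.6486 -0.0707  0.1045] yaw -10.54 tilt [0.0027 0.0013] feeder mm [78.8  0.3] F feeder [-0.44 -1.31] -2.79 grip 0.0145
to pre-push, tool axes [-0.1736  0.0113 -0.0459]
```

View pics/side9.png

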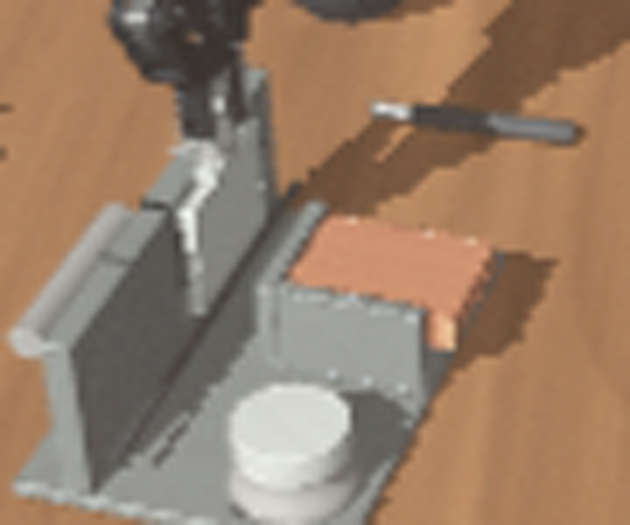

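The post is gripped at 14.5 mm opening. I'll pull the gate along +y (tool −y) in small rows.

Request:
drive_tool([
  {"linear": [0, -0.008, 0], "dr": [0, 0, 0], "jaw": 1.0},
  {"linear": [0, -0.008, 0], "dr": [0, 0, 0], "jaw": 1.0},
  {"linear": [0, -0.008, 0], "dr": [0, 0, 0], "jaw": 1.0},
])

```text
clock: 21.4
tcp_pos: [0.6524, -0.0504, 0.1045]
orientation: [3.121, -0.294, 0.002]
contact_force: [-0.7, -5.8, -1.8]
grip_width: 0.0144
```

```bash
python3 st.py
```

```text
t 21.4 tcp [ 0.6524 -0.0504  0.1045] yaw -10.76 tilt [0.0021 0.0062] feeder mm [79.  20.9] F feeder [ 0.36 -5.82] -1.81 grip 0.0144
to pre-push, tool axes [-0.1736  0.0329 -0.0457]
```

Request:
drive_tool([
  {"linear": [0, -0.007, 0], "dr": [0, 0, 0], "jaw": 1.0},
  {"linear": [0, -0.007, 0], "dr": [0, 0, -0.2], "jaw": 1.0},
  {"linear": [0, -0.003, 0], "dr": [0, 0, 0], "jaw": 1.0},
])

```text
clock: 21.78
tcp_pos: [0.655, -0.0368, 0.1045]
orientation: [3.116, -0.292, 0.0]
contact_force: [-0.9, -7.2, -0.6]
grip_width: 0.0143
```

```bash
python3 st.py; python3 pic.py side 10
```

```text
t 21.77 tcp [ 0.655  -0.0368  0.1045] yaw -10.7 tilt [0.0013 0.0122] feeder mm [79.1 34.7] F feeder [ 0.44 -7.28] -0.59 grip 0.0143
to pre-push, tool axes [-0.1737  0.0468 -0.0451]
```

View pics/side10.png

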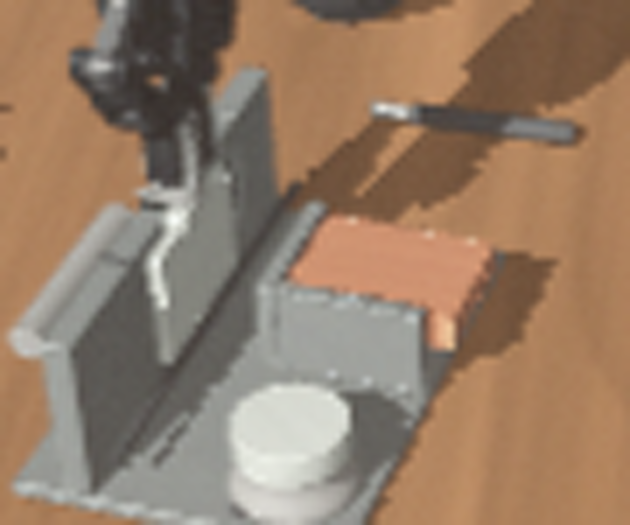

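```bash
cat > tr.py <<'E'
from st import *
def gp(p,rv): return np.array(p)-.0145*r.from_rotvec(rv).as_matrix()[:,2]
g0=gp([.6486,-.0707,.1045],[3.127,-.288,.004])
o,_=st(); d=gp(o['tcp_pos'],o['orientation'])-g0
print("travel mm",np.linalg.norm(d[:2])*1e3, "dir deg",np.degrees(np.arctan2(-d[0],d[1])), "spring est",(-(RF.T@o['contact_force'][:2])[1]-3)/.125)
E
python3 tr.py
```

```text
t 21.82 tcp [ 0.6551 -0.0367  0.1045] yaw -10.7 tilt [0.0013 0.0121] feeder mm [79.1 34.9] F feeder [-0.3  -6.43] -0.77 grip 0.0147
travel mm 34.79701040406188 dir deg -10.790594774114886 spring est 27.469023243874233
```

Request:
drive_tool([
  {"linear": [0, -0.004, 0], "dr": [0.5, 0, 0], "jaw": 1.0},
  {"linear": [0, -0.0015, 0], "dr": [0.2, 0, 0], "jaw": 1.0},
  {"linear": [0, 0, 0], "dr": [0, 0, 0], "jaw": 1.0},
])

```text
clock: 22.2
tcp_pos: [0.6552, -0.0359, 0.1045]
orientation: [3.121, -0.297, -0.001]
contact_force: [-0.8, -6.5, -1.7]
grip_width: 0.0142
```

```bash
python3 tr.py; python3 pic.py side 11;  python3 pic.py top 11; python3 tr.py
```

```text
t 22.2 tcp [ 0.6552 -0.0359  0.1045] yaw -10.87 tilt [0.0003 0.0069] feeder mm [79.1 35.6] F feeder [ 0.4  -6.56] -1.69 grip 0.0142
travel mm 35.46428398940445 dir deg -10.816647093184871 spring est 28.50296373055351
t 22.3 tcp [ 0.6551 -0.0362  0.1045] yaw -10.88 tilt [0.0002 0.0072] feeder mm [79.1 35.4] F feeder [-0.99 -7.17] -0.62 grip 0.0142
travel mm 35.24820228717315 dir deg -10.779952932042091 spring est 33.352144449091675
```

View pics/side11.png

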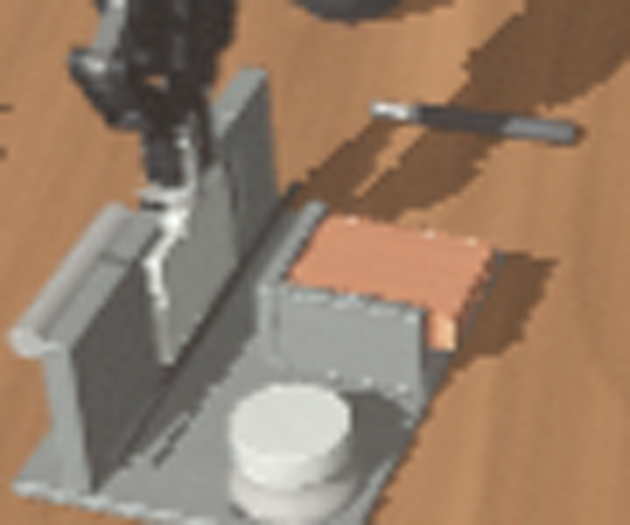

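View pics/top11.png

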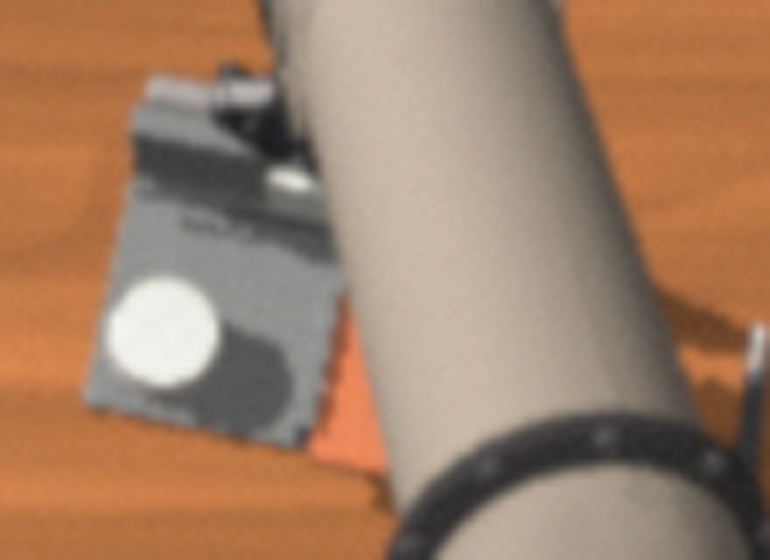

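Request:
drive_tool([
  {"linear": [0, -0.0055, 0], "dr": [0, 0, 0], "jaw": 1.0},
])

```text
clock: 22.42
tcp_pos: [0.6557, -0.0331, 0.1045]
orientation: [3.117, -0.3, -0.002]
contact_force: [-2.4, -7.2, -1.3]
grip_width: 0.0146
```

```bash
python3 tr.py; for i in a b c d; do python3 pic.py side 12$i; done; python3 tr.py
```

```text
t 22.43 tcp [ 0.6557 -0.0331  0.1045] yaw -11.0 tilt [-0.0003  0.0102] feeder mm [79.2 38.5] F feeder [-1.12 -7.56] -1.3 grip 0.0146
travel mm 38.36822015744707 dir deg -10.795746999471792 spring est 36.47778752118273
t 22.62 tcp [ 0.6559 -0.0323  0.1045] yaw -10.93 tilt [-0.0001  0.0095] feeder mm [79.2 39.4] F feeder [-0.98 -7.02] -1.5 grip 0.0147
travel mm 39.245452456145514 dir deg -10.791173984859821 spring est 32.198364522844706
```

View pics/side12d.png

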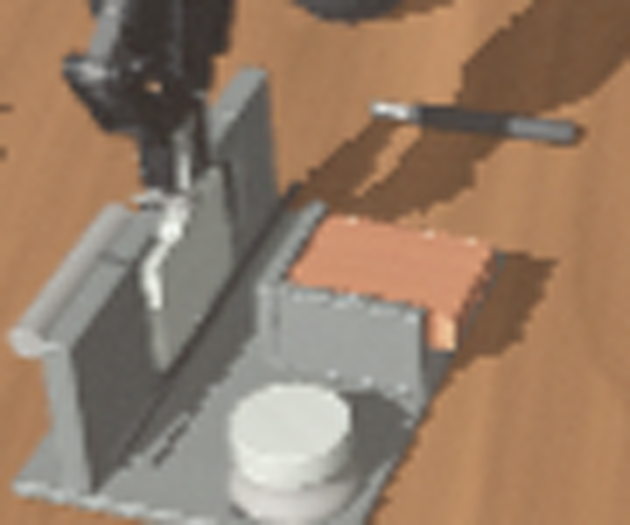

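Request:
drive_tool([
  {"linear": [0, -0.0023, 0], "dr": [0, 0, 0], "jaw": 1.0},
])

```text
clock: 22.75
tcp_pos: [0.6559, -0.032, 0.1045]
orientation: [3.115, -0.301, -0.003]
contact_force: [-1.9, -8.0, -0.0]
grip_width: 0.0144
```

```bash
python3 tr.py; python3 - <<'E'
from h import *
import cv2
for i in range(6): a=viewer.grab_frame("side")
a=a[180:215,250:290,::-1]
b=cv2.imread("pics/side0.png")[180:215,250:290]
cv2.imwrite("pics/p0.png",cv2.resize(np.hstack([b,a]),None,fx=10,fy=10,interpolation=cv2.INTER_CUBIC))
E
python3 tr.py
```

```text
t 22.75 tcp [ 0.6559 -0.032   0.1045] yaw -11.02 tilt [-0.0005  0.0122] feeder mm [79.2 39.7] F feeder [-0.46 -8.18] -0.05 grip 0.0144
travel mm 39.55472877816119 dir deg -10.808498257973573 spring est 41.43523662875141
t 23.05 tcp [ 0.656  -0.0317  0.1045] yaw -11.01 tilt [-0.0004  0.0119] feeder mm [79.2 39.9] F feeder [ 0.03 -6.64] -1.03 grip 0.0145
travel mm 39.81377830164368 dir deg -10.780910419871581 spring est 29.088301639713258
```

View pics/p0.png

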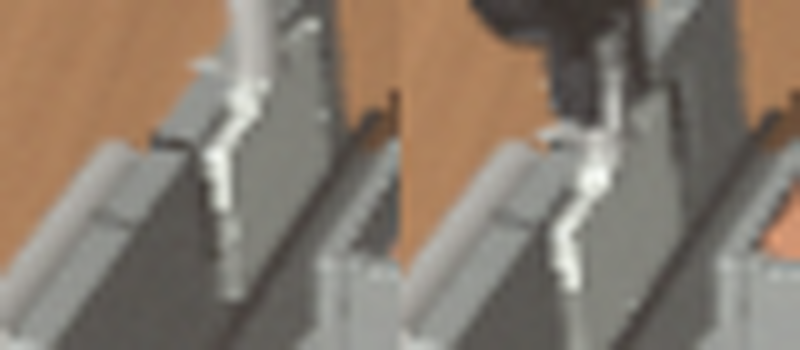

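```bash
python3 - <<'E'
from h import *
import cv2
a0=cv2.cvtColor(cv2.imread("pics/side0.png"),cv2.COLOR_BGR2GRAY)
a1=cv2.cvtColor(viewer.grab_frame("side")[:,:,::-1].copy(),cv2.COLOR_BGR2GRAY)
# bright pointer bracket / plate-edge highlight, before and now
for z in (.088,):
  for n,im,win in(("shut",a0,(266,184,280,212)),("now",a1,(262,190,276,216))):
    x0,y0,x1,y1=win; m=(im[y0:y1,x0:x1]>205).astype(np.uint8)
    k,l,s,c=cv2.connectedComponentsWithStats(m,connectivity=8)
    for i in range(1,k):
        if s[i,4]>3: 
            u,v=c[i]+[x0,y0]; print(n,s[i],(u.round(1),v.round(1)),f(plane("side",u,v,z)))
E
```

```text
shut [7 4 3 6 8] (np.float64(273.8), np.float64(190.2)) [76.5 16.4]
shut [ 5 11  2  6  8] (np.float64(271.8), np.float64(197.0)) [69.1 50.2]
now [ 6  5  3  5 10] (np.float64(269.1), np.float64(197.1)) [76.5 52.8]
now [ 4 11  2  8 10] (np.float64(266.5), np.float64(204.4)) [69.9 87.8]
```

```bash
python3 - <<'E'
from h import *
import cv2
k=10
def up(im,x,y,w,h): return cv2.resize(im[y:y+h,x:x+w],None,fx=k,fy=k,interpolation=cv2.INTER_CUBIC)
P=lambda n,x,y,z:proj(n,[*(OF+RF2@np.array([x,y])/1e3),z/1e3])
a=np.radians(-10.7);RF2=np.array([[np.cos(a),-np.sin(a)],[np.sin(a),np.cos(a)]])
N={n:viewer.grab_frame(n)[:,:,::-1].copy() for n in("side","top")}
for n,z0,box,sr in(("side",70,(270,194,7,14),(260,195,18,22)),("side",60,(269,199,7,10),(260,200,18,20)),("top",80,(331,152,9,14),(315,145,22,24))):
    t=up(cv2.imread(f"pics/{n}0.png"),*box); s=up(N[n],*sr)
    r=cv2.matchTemplate(s,t,cv2.TM_CCOEFF_NORMED); _,m,_,l=cv2.minMaxLoc(r)
    d=np.array([l[0]/k+sr[0]-box[0],l[1]/k+sr[1]-box[1]])
    e=P(n,75,77,z0)-P(n,75,37,z0)
    print(n,"score",round(m,2),"shift",d,"expected for 40mm",e.round(2),"travel",(d@e/(e@e)*40).round(1))
for n,(x,y,w,h) in dict(side=(255,185,30,35),top=(300,140,60,35)).items():
    b=np.vstack if n=="top" else np.hstack
    cv2.imwrite(f"pics/c_{n}.png",cv2.resize(b([cv2.imread(f"pics/{n}0.png")[y:y+h,x:x+w],N[n][y:y+h,x:x+w]]),None,fx=8,fy=8,interpolation=cv2.INTER_CUBIC))
E
python3 tr.py
```

```text
side score 0.93 shift [-5.3  8.2] expected for 40mm [-5.31  7.79] travel 41.4
side score 0.95 shift [-5.2  8.2] expected for 40mm [-5.27  7.82] travel 41.2
top score 0.67 shift [-12.4  -2.4] expected for 40mm [-12.28  -2.47] travel 40.3
t 23.2 tcp [ 0.656  -0.0317  0.1045] yaw -11.0 tilt [-0.0005  0.0119] feeder mm [79.2 39.9] F feeder [-0.77 -6.6 ] -0.36 grip 0.0144
travel mm 39.824608705019244 dir deg -10.784218105306698 spring est 28.806884510829285
```

View pics/c_top.png

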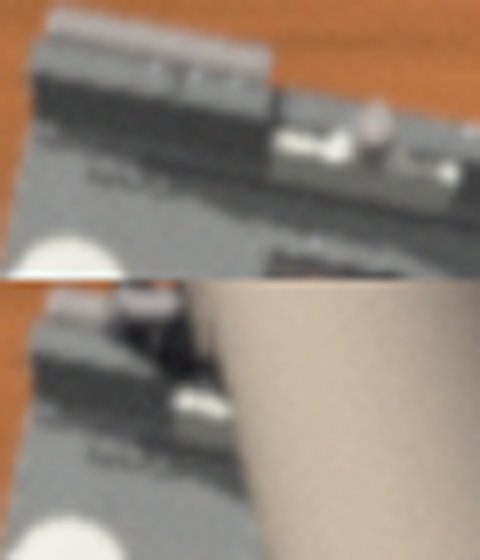

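View pics/c_side.png

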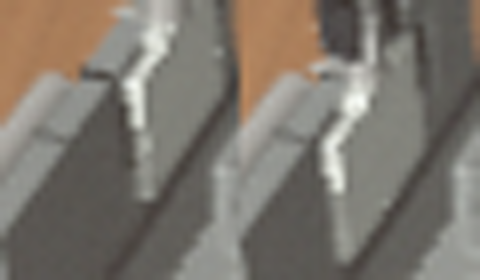

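The top and side comparisons show that the gate plate edge has shifted by about 40 to 41 mm (top (275,140) to (175,400); side (135,90) to (330,150)), and the TCP says 39.8 mm. One last look at the stack before handing in.

```bash
python3 - <<'E'
from h import *
import cv2
a=viewer.grab_frame("side")[188:216,280:325,::-1]
cv2.imwrite("pics/z6.png",cv2.resize(a,None,fx=16,fy=16,interpolation=cv2.INTER_CUBIC))
S=lambda x,y:("side",280+(x+.5)/16-.5,188+(y+.5)/16-.5)
E
```

```text
(no output)
```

View pics/z6.png

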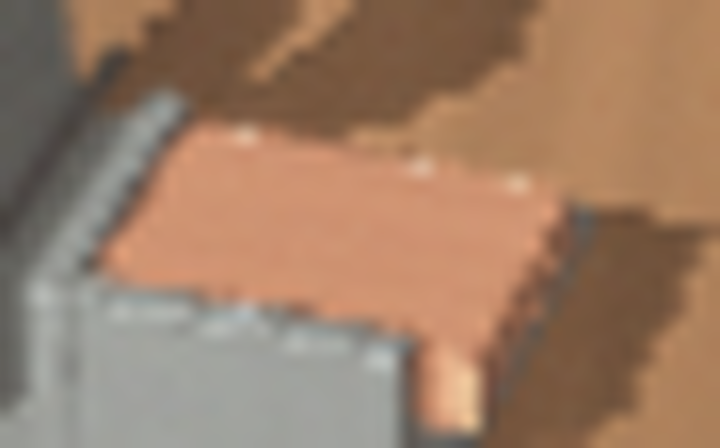

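The stack is still square: even vertical corner edge at (465,390), top against the lip and fence lines. Handing in.

```bash
python3 - <<'E'
from bench import job
print(job.hand_in())
E
python3 tr.py
```

```text
the job is handed in; nothing more can be done
None
the job is handed in; nothing more can be done
```

I squared the stack against the end lip and side fence. Then I slid the gate to about half travel and handed in at about 23 s, still gripping the post.

- **Stack:** I tapped it three times towards the lip and twice towards the fence. The later taps stopped at nearly the same place each time, to within about 1.5 mm towards the lip and 0.1 mm towards the fence. The push reached about 12 to 23 N. After the second fence tap, the top blank's corners measured within about 1–2 mm of square. The last side picture, taken with the gate held open, still shows the edges even.
- **Gate:** It never went near the end stop. By the arm's own position, the post travelled 39.8 mm from shut. Picture comparisons gave 40.3 mm (top, a weak match) and 41.2–41.4 mm (side). Coarser blob readings from the side picture gave 36–38 mm. I went with the arm's figure.
- **Checks that fell short:** The spring force read 6.6–8.2 N, slightly noisy, against the 8 N expected. I couldn't see the pointer clearly against the thick line because the gripper hid part of it.
- **Bench:** I touched only the blanks and the gate post, and nothing else looked moved in the pictures. I did not measure the tools' positions again.

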